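Dock the inspection lamp under its sprung cover

ROBOT

A 6-joint arm with a two-finger parallel gripper is mounted at the origin on the work surface. World frame = base frame: x ahead of the robot, y to its left, z up, the work surface at z = 0. Lengths are in m, angles in rad, forces in N, time in s.
With the tool pointing down it reaches from about 0.275 to 0.85 m from the base axis. Payload 5.2 kg.
Tool frame: the origin (TCP) lies midway between the tips of the shut fingers; the grasp point (between the pads) lies 19 mm behind it; x points along the fingers, z is the direction in which the jaws open and shut, and the axes are right-handed (so a half turn about x gives the same grasp; the last joint's range is limited). The gripper opens to 85 mm and grips with 20 to 120 N. Pads are 22 mm wide; open, the fingers measure 114 mm over their backs; the gripper's body (76 mm by 85 mm) begins 54 mm behind the grasp point. The pads swing forward as they close: fully open they stand 13 mm farther back than shut.
Start: joints at [0.905, 0.259, 1.535, -0, 1.348, -0.203], TCP at [0.246, 0.492, 0.196] pointing down, gripper open.
Joint ranges: [-3.14, 3.14], [-0.91, 2.08], [0.19, 2.58], [-1.22, 4.36], [0.22, 2.71], [-3.12, 3.12]. Speed limits (rad/s): [2.57, 2.57, 3.14, 3.14, 3.14, 3.14].

INTERFACE

Orientations are given as [roll, pitch, yaw] about the fixed x, y, z axes, in that order (R = Rz(yaw) Ry(pitch) Rx(roll)).
In Python, from bench import get_state, optics, ticket gives the robot as it stands.
- The arm moves only by the shell command python3 -m crank 'ROWS' [FORCE]. ROWS is JSON, a list of rows, each a list of 7 numbers: the opening, from -1 (shut) to 1 (fully open), then the shift along the tool's x, y, z as a fraction of full scale, then the turn, a rotation vector about the tool's x, y, z as a fraction of full scale. In form: [[claw, dx, dy, dz, wx, wy, wz], ...]. A call has exactly 8 rows; each row is the pose to reach, as a shift and turn from the pose commanded when the call began, along the tool's axes at that moment; what a row does not reach only later rows make up. Full scale, the value 1, is 0.5 m for a shift and pi/4 rad for a turn. A row lasts 1/10 s, in which the tool goes at most 50 mm and 8.59 degrees, less where a joint would pass 70% of its speed; a pose out of reach is approached as far as the arm can. A call with a number of a shift or a turn outside -1 to 1 is refused whole. A call with a gripper value outside its range is refused whole. The fingers move at their own pace and stop on an object; FORCE is the grip in N (left out, the last holds). Time passes only in rows, so rows that repeat a pose let the fingers close, or fill a call up. It gives the time, the measured TCP pose, the force and the opening at its end, in the units of the state.
- get_state(): the state, without advancing time (a new reading comes with each control period).
- optics.camera(name): name is "scene" or "side" or "wrist"; returns the picture (480x640x3 uint8, blue, green, red); there is no depth.
- optics.camera_info(name): a dict with "vertical_fov" (degrees; the focal length in pixels is half the picture's height over the tangent of half this angle, whatever the lens; pixels are square), "cx", "cy" (the principal point, pixels), "rvec" (rotation vector, rad) and "tvec" (3), from world to camera coordinates, as OpenCV has them. Camera axes: x right, y down, z forward; pixel columns grow to the right and rows downward; lengths in m; the calibration is good to about 2 mm. A picture is of the moment at which its call begins: read the wrist's pose just before it. camera_info takes no time and is no camera call; for the wrist camera it gives the pose at the moment of the call.
- ticket.job_done(): hands the job in, once; it reports no verdict.
The state is a dict: "time": time; "q": joint angles; "qvel": joint speeds; "tau": joint torques, N m; "tool_pos": TCP position; "orientation": TCP orientation; "wrist_force": force on the tool from outside, world axes, zero at the start; "torque": the same for the moment, N m; "width": finger opening in m.
Only numpy, scipy, OpenCV 4.12 (cv2) and the standard library are available. Lean on these libraries where they do the work, as an engineer would, in place of code of your own. Each camera call takes 0.05 s, during which the arm holds its last target.

TASK

Put the inspection lamp on charge: with one fingertip push the sprung cover of the docking tray up by its sloping lift bar and keep it open, and with the other fingertip gently push the lamp along the tray by its heel, head first under the cover, fully home against the back stop. Then let the cover fall shut over the lamp's head. Only push the lamp, never squeeze or lift it, and do not disturb the things standing around.

Things in the scene. Friction and masses are not known exactly. Their poses are not given: they have to be found in the camera images.
- dock: Fixed grey steel docking tray, 345 x 137 mm, floor plate 4 thick (x -250..95, y -95..42). Origin: at table height on the lane's centre line, below the bay's mouth. +x: way the lamp is pushed; +z up. Lane: x -250 to the back stop at +82, between guide rails at y -34..-31 and 31..34, rail tops z = 10; from x = 0 to 95 they become bay walls 46 high.
- cover (a joint): Angle (rad) of the sprung steel cover about its hinge rod: 0 shut, 0.9 stop; its dock +y side goes up. A flange 45 mm wide rises from the rod, at 35 deg above level when shut; ahead of the bay (dock x -238..0) it is the bare lift bar. Pressing its edge level towards the rod (dock -y) opens the cover, about 7 N. A finger can slide along the edge meanwhile; let go, it springs shut.
- hinge_rod (a point): Hinge axis at dock x = 0, y = -80, z = 20 mm; it runs along dock x over the whole tray. Its two posts (x -245..-231 and 71..85) are at y -93..-83, up to z = 24.
- bar_edge (a point): Centre of the 6 mm bead along the lift bar's edge, at dock x = -120; swings with the cover. At cover angle q the bead is at dock y = -80 + 45 cos(0.611+q), z = 20 + 45 sin(0.611+q) mm: y -43, z 46 shut; y -65, z 62 at 0.6 rad. Below and beside it (dock +y) there is free room down to the rails.
- skirt (a point): Middle of the cover's front skirt (dock x 0..3, y -30..30), 36 mm above the table when shut; moves with the cover. Shut, it hangs from the cover's flat top (z = 48, dock x 0..86, y -43..37) to z = 24 and blocks the lamp's head. The head passes under it from about 0.45 rad.
- dock_stop (a point): Middle of the back stop's face at dock x = 82, y = 0, z = 23: the lamp's nose rests against it when home.
- lamp: Loose inspection lamp, 152 mm long, 0.2 to 0.42 kg, in the lane, nose 10 to 50 short of the mouth. Origin: underside, mid-length (z = 4 on the tray); +x to the nose. Head x 6..76, 50 wide, 38 high, white lens on top; flat handle 28 wide, 14 high; upright heel x -76..-64, 36 wide, 36 high. Home, handle and heel stay outside: heel's rear face at dock x = -70.
- lamp_nose (a point): Middle of the lamp's front face, 19 above its underside.
- lamp_heel (a point): Middle of the rear face of the lamp's heel, 18 above its underside: the place to push.
- mug: Loose white mug, 80 diameter, 95 high, origin at its underside. Leave alone.
- flask: Loose steel flask, 68 diameter, 200 high, origin at its underside. Leave alone.
- dish: Loose green glass dish, 130 diameter, 35 high, origin at its underside. Leave alone.
- padlock: Loose brass padlock lying flat, body 45 x 50 x 20, origin at its underside. Leave alone.
Things that resemble listed ones, but are neither listed nor needed, are in the scene too. There is more than one size of the lamp; the one meant has the size given above.

How it is judged:
By the outcome, as a careful person would: the job done as asked, in the order asked, and still so for the second after the job is handed in, with the robot touching nothing.
It also fails if it takes over 42 s, if anything falls off the work surface, if the arm or the gripper's body presses on something with over 40 N, if the wrist force passes 120 N, or if a joint passes its speed limit or range.

## Working session

There is one attempt and no reset: what is moved stays moved. The work goes in short steps, Python scripts to look and compute and a shell command to move; the robot and the scene stay as the last step left them, time stands still between calls to the robot, and variables do not carry over. Pictures are saved under pics/ and viewed, and the job is handed in when it is done.

```bash
ls; mkdir -p pics; cat > h.py <<'E'
import cv2,numpy as np
from bench import get_state, optics, ticket
def shot(n,f):
    im=optics.camera(n); cv2.imwrite('pics/'+f,im); return im
def K(i):
    f=240/np.tan(np.radians(i['vertical_fov'])/2)
    return np.array([[f,0,i['cx']],[0,f,i['cy']],[0,0,1]])
def proj(i,P):
    return cv2.projectPoints(np.array(P,float).reshape(-1,3),np.array(i['rvec'],float),np.array(i['tvec'],float),K(i),None)[0].reshape(-1,2)
def ray(i,uv,z):
    R=cv2.Rodrigues(np.array(i['rvec'],float))[0];t=np.array(i['tvec'],float).ravel()
    c=-R.T@t
    uv=np.array(uv,float).reshape(-1,2)
    d=(R.T@np.linalg.inv(K(i))@np.c_[uv,np.ones(len(uv))].T).T
    return c+d*((z-c[2])/d[:,2])[:,None]
E
python3 - <<'E'
from h import *
s=get_state();print(s)
for n in ['scene','side','wrist']:
    i=optics.camera_info(n);print(n,i);shot(n,n+'0.png')
E
```

```text
pics
{'time': 0.0, 'q': array([ 9.05205232e-01,  2.59332152e-01,  1.53609693e+00, -3.80537204e-05,
        1.34801972e+00, -2.02793577e-01]), 'qvel': array([ 0.00126203,  0.00101498,  0.00126954, -0.00138935, -0.000975  ,
       -0.00093663]), 'tau': array([-1.48096573e-03, -4.46029830e+01, -2.90576971e+01, -5.42048838e-04,
        1.19514650e-02,  1.11579345e-05]), 'tool_pos': array([0.24515442, 0.49166044, 0.19467505]), 'orientation': array([ 2.95878269,  1.5689398 , -2.21639536]), 'wrist_force': array([0.58546051, 0.98033753, 0.2034554 ]), 'torque': array([-0.04149256, -0.04834192, -0.038963  ]), 'width': 0.08513480400337031}
scene {'vertical_fov': 45.034082628716085, 'cx': 320.43649675242773, 'cy': 236.2155023378047, 'rvec': array([ 2.39597065,  0.81489407, -0.26488364]), 'tvec': array([-0.40314879, -0.22356862,  1.46693164])}
side {'vertical_fov': 54.617461562734015, 'cx': 312.3143286242136, 'cy': 238.38091818265877, 'rvec': array([ 2.10567892, -0.58019843,  0.31100097]), 'tvec': array([-0.43265109,  0.1854612 ,  0.89163021])}
wrist {'vertical_fov': 70.73204787571176, 'cx': 315.7400274111713, 'cy': 237.8033362303917, 'rvec': array([-2.42893295, -1.50247467, -0.24250868]), 'tvec': array([-0.5504247 , -0.04124964,  0.38175622])}
```

View pics/scene0.png

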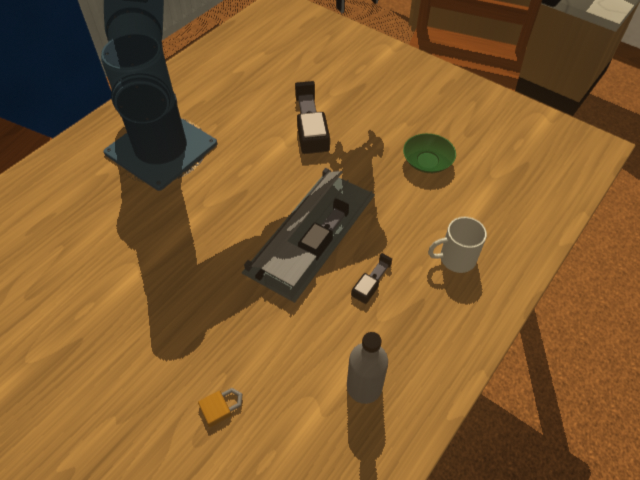

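View pics/side0.png

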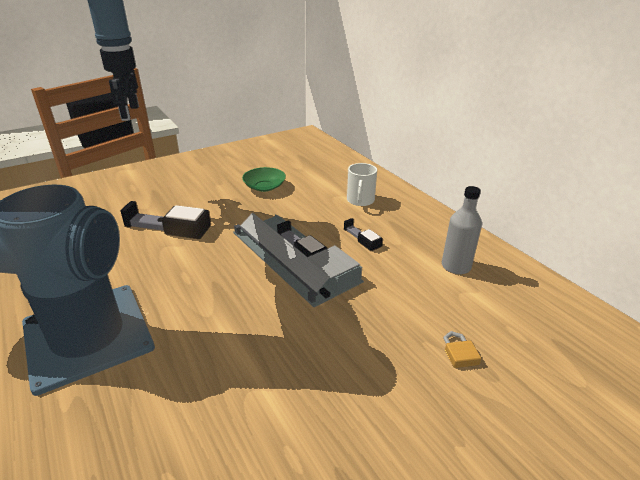

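View pics/wrist0.png

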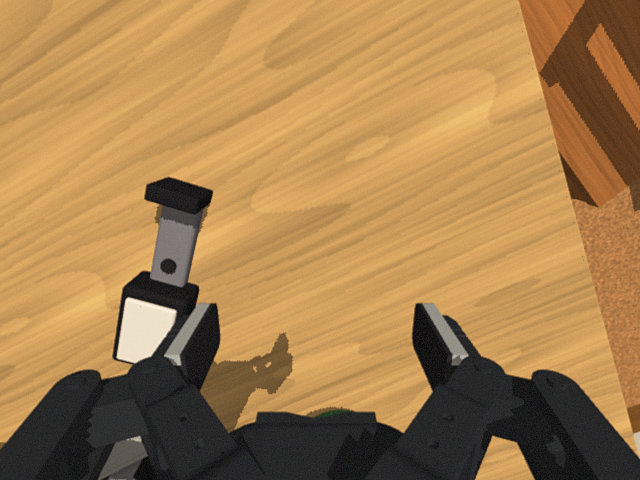

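```bash
python3 - <<'E'
import cv2
a=cv2.imread('pics/scene0.png')[160:310,230:390];b=cv2.imread('pics/side0.png')[205:310,225:375]
cv2.imwrite('pics/sc_z.png',cv2.resize(a,None,fx=4,fy=4,interpolation=cv2.INTER_CUBIC))
cv2.imwrite('pics/sd_z.png',cv2.resize(b,None,fx=5,fy=5,interpolation=cv2.INTER_CUBIC))
E
```

```text
(no output)
```

View pics/sc_z.png

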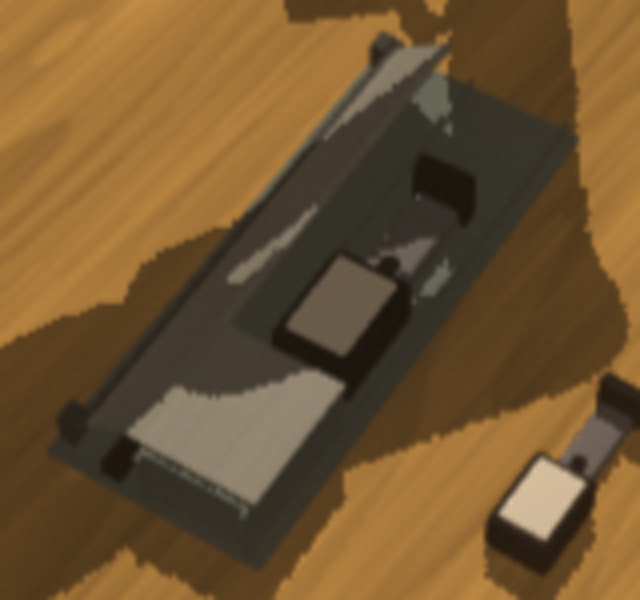

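View pics/sd_z.png

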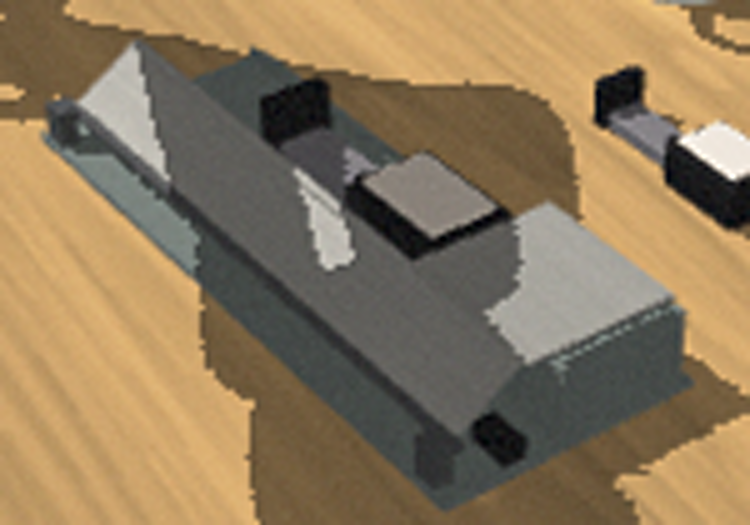

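```bash
cat > dock.py <<'E'
from h import *
si=optics.camera_info('scene');di=optics.camera_info('side')
Z=lambda p,o,k:np.array(o)+(np.array(p,float)+.5)/k-.5
sc=lambda p:Z(p,(230,160),4)
sd=lambda p:Z(p,(225,205),5)
pts=[];loc=[]
for f,i,l in [(sc,si,[((577,132),(-250,42)),((260,568),(95,42)),((48,452),(95,-95))]),
 (sd,di,[((445,510),(95,-95)),((692,380),(95,42)),((45,140),(-250,-95)),((255,50),(-250,42))])]:
    for p,d in l:
        z=0.004 
        pts.append(ray(i,f(p),z)[0,:2]);loc.append(np.array(d)/1000)
pts=np.array(pts);loc=np.array(loc)
def fit(l,p):
    lc=l-l.mean(0);pc=p-p.mean(0);th=np.arctan2((lc[:,0]*pc[:,1]-lc[:,1]*pc[:,0]).sum(),(lc*pc).sum())
    R=np.array([[np.cos(th),-np.sin(th)],[np.sin(th),np.cos(th)]]);t=p.mean(0)-R@l.mean(0);return th,R,t
th,R,t=fit(loc,pts)
D2W=lambda d:np.r_[R@np.array(d[:2])/1000+t,d[2]/1000]
W2D=lambda w:np.r_[R.T@(np.array(w[:2])-t),w[2]]*1000
if __name__=='__main__':
    print(np.degrees(th),t);print(np.round((pts-(loc@R.T+t))*1000,1))
    # lamp: lens corners z=42, heel top z=40
    for f,i,n,l in [(sc,si,'sc',[(345,255),(397,290),(345,355),(287,312)]),(sd,di,'sd',[(428,155),(500,207),(432,240),(362,185)])]:
        for p in l: print(n,'lens',np.round(W2D(ray(i,f(p),.042)[0]),1))
    for f,i,n,l in [(sc,si,'sc',[(420,153),(475,180),(470,190),(416,163)]),(sd,di,'sd',[(328,80),(262,97)])]:
        for p in l: print(n,'heel',np.round(W2D(ray(i,f(p),.040)[0]),1))
    for nm,i,sfx in [('scene',si,(230,160,390,310,4)),('side',di,(225,205,375,310,5))]:
        im=cv2.imread(f'pics/{nm}0.png');x0,y0,x1,y1,k=sfx
        im=cv2.resize(im[y0:y1,x0:x1],None,fx=k,fy=k,interpolation=cv2.INTER_CUBIC)
        def dr(P,c):
            q=proj(i,[D2W(p) for p in P]);q=((q-[x0,y0]+.5)*k-.5).astype(int)
            cv2.polylines(im,[q.reshape(-1,1,2)],False,c,1)
        dr([(-250,-95,4),(95,-95,4),(95,42,4),(-250,42,4),(-250,-95,4)],(0,0,255))
        dr([(-238,-43,46),(0,-43,46)],(0,255,0))
        dr([(0,-43,48),(86,-43,48),(86,37,48),(0,37,48),(0,-43,48)],(255,255,0))
        cv2.imwrite(f'pics/{nm}_ov.png',im)
E
python3 dock.py
```

```text
-83.7292010214531 [ 0.49842539 -0.05147307]
[[-0.4  1.5]
 [-0.6 -0.4]
 [ 0.7  0.5]
 [-1.4 -1.3]
 [-0.9  0. ]
 [ 3.4 -4.7]
 [-0.8  4.4]]
sc lens [-76.9 -12.4  42. ]
sc lens [-71.1  24.2  42. ]
sc lens [-19.7  22.7  42. ]
sc lens [-27.6 -18.9  42. ]
sd lens [-71.8  21.1  42. ]
sd lens [-17.7  21.7  42. ]
sd lens [-15.9 -18.8  42. ]
sd lens [-70.3 -18.5  42. ]
sc heel [-162.7  -15.    40. ]
sc heel [-161.7   21.5   40. ]
sc heel [-153.9   22.7   40. ]
sc heel [-155.1  -13.2   40. ]
sd heel [-158.    23.4   40. ]
sd heel [-164.6  -11.7   40. ]
```

View pics/scene_ov.png

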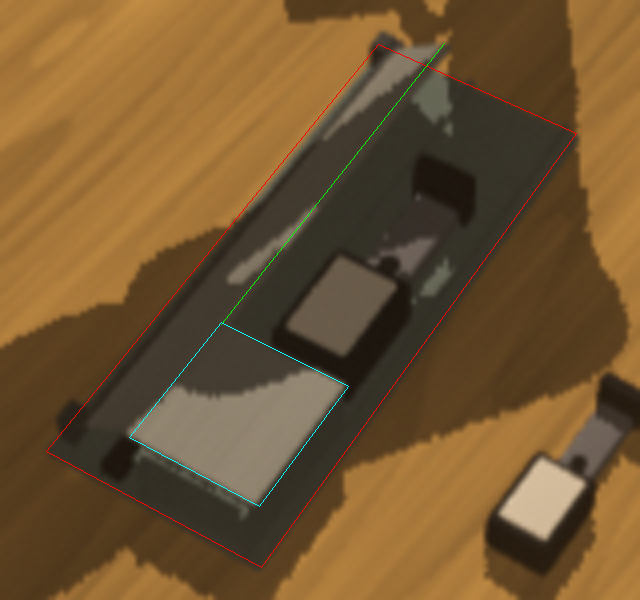

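View pics/side_ov.png

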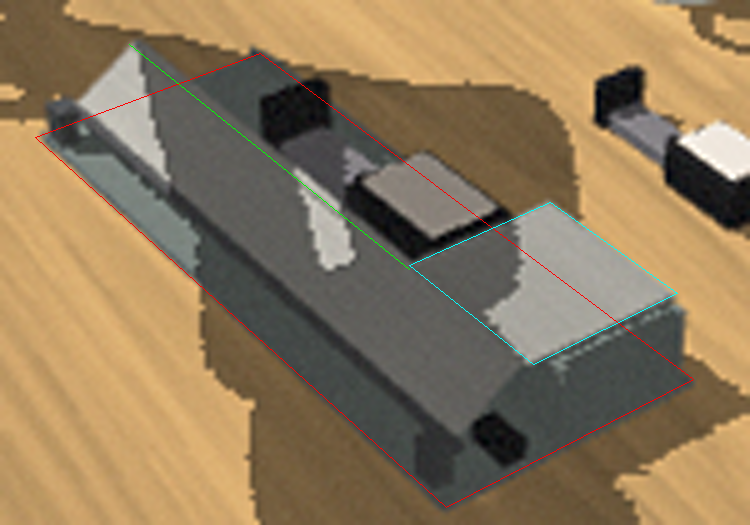

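```bash
cat > mv.py <<'E'
from dock import *
from scipy.spatial.transform import Rotation as Ro
import sys
def R_of(o): return Ro.from_euler('xyz',o).as_matrix()
def cur():
    s=get_state();return s,R_of(s['orientation']),np.array(s['tool_pos'])
def go(dx,dy,z,sgn=None):
    s,T,p=cur()
    yd=np.r_[R@[0,1],0]
    if sgn is None: sgn=np.sign(T[:,2]@yd)
    X=np.array([0,0,-1.]);Zt=sgn*yd;Y=np.cross(Zt,X);G=np.c_[X,Y,Zt]
    w=Ro.from_matrix(T.T@G).as_rotvec()/(np.pi/4)
    d=T.T@(D2W((dx,dy,z))-p)/.5
    print('now dock',np.round(W2D(p),1),'w',round(s['width'],4),'F',np.round(R.T@s['wrist_force'][:2],1),round(s['wrist_force'][2],1),'t',round(s['time'],2))
    print('shift',np.round(d,4),'turn',np.round(w,4),'tools in dock',np.round([R.T@T[:2,k] for k in range(3)],2).tolist())
if __name__=='__main__':
    a=list(map(float,sys.argv[1:])); go(*a)
E
python3 mv.py -187 1 120; python3 mv.py -187 1 120 1;python3 mv.py -187 1 120 -1
```

```text
now dock [-567.7 -192.3  194.9] w 0.0853 F [-0.8  0.4] 0.7 t 0.15
shift [ 0.1501 -0.7374 -0.4305] turn [ 1.2714e+00 -1.8000e-03  6.0000e-04] tools in dock [[0.0, -0.0], [-0.54, -0.84], [-0.84, 0.54]]
now dock [-567.7 -192.3  194.9] w 0.0853 F [-0.8  0.4] 0.7 t 0.15
shift [ 0.1501 -0.7374 -0.4305] turn [ 1.2714e+00 -1.8000e-03  6.0000e-04] tools in dock [[0.0, -0.0], [-0.54, -0.84], [-0.84, 0.54]]
now dock [-567.7 -192.3  194.9] w 0.0853 F [-0.8  0.4] 0.7 t 0.15
shift [ 0.1501 -0.7374 -0.4305] turn [-2.7286e+00 -7.0000e-04 -2.1000e-03] tools in dock [[0.0, -0.0], [-0.54, -0.84], [-0.84, 0.54]]
```

```bash
python3 -m crank '[[0.06,0,-0.05,-0.03,0.1,0,0],[0.06,0,-0.13,-0.08,0.25,0,0],[0.06,0,-0.21,-0.125,0.4,0,0],[0.06,0,-0.29,-0.17,0.55,0,0],[0.06,0,-0.37,-0.215,0.7,0,0],[0.06,0,-0.45,-0.26,0.85,0,0],[0.06,0,-0.53,-0.31,0.95,0,0],[0.06,0,-0.59,-0.344,1,0,0]]' ; python3 mv.py -187 1 120
```

```text
time: 0.95
tool_pos: [0.4336, 0.2041, 0.1954]
orientation: [-1.981, 1.57, -1.663]
wrist_force: [0.4, 1.0, -1.1]
width: 0.0452
now dock [-261.1  -36.5  195.4] w 0.0452 F [-0.9  0.5] -1.1 t 0.95
shift [ 0.1508 -0.1605  0.0427] turn [ 2.662e-01 -2.000e-04  7.000e-04] tools in dock [[0.0, -0.0], [-0.98, -0.21], [-0.21, 0.98]]
```

```bash
python3 -m crank '[[0.06,0,-0.05,0.015,0.1,0,0],[0.06,0,-0.1,0.03,0.2,0,0],[0.06,0.03,-0.14,0.04,0.25,0,0],[0.06,0.08,-0.15,0.042,0.26,0,0],[0.06,0.12,-0.15,0.042,0.26,0,0],[0.06,0.14,-0.15,0.042,0.26,0,0],[0.06,0.14,-0.15,0.042,0.26,0,0],[0.06,0.14,-0.15,0.042,0.26,0,0]]' ; python3 mv.py -187 1 80
python3 - <<'E'
from h import *
shot('wrist','w1.png');shot('scene','s1.png');shot('side','d1.png')
import cv2
for n,r in [('s1',(110,310,200,420)),('d1',(130,310,180,420))]:
    a=cv2.imread(f'pics/{n}.png')[r[0]:r[1],r[2]:r[3]];cv2.imwrite(f'pics/{n}z.png',cv2.resize(a,None,fx=3,fy=3,interpolation=cv2.INTER_CUBIC))
E
```

```text
time: 1.75
tool_pos: [0.4767, 0.1423, 0.1261]
orientation: [-0.022, 1.57, 0.097]
wrist_force: [1.0, -0.8, 1.2]
width: 0.0454
now dock [-195.    -0.4  126.1] w 0.0454 F [0.9 0.9] 1.2 t 1.75
shift [ 0.0921 -0.016   0.0026] turn [0.0119 0.0007 0.    ] tools in dock [[0.0, 0.0], [-1.0, -0.01], [-0.01, 1.0]]
```

View pics/w1.png

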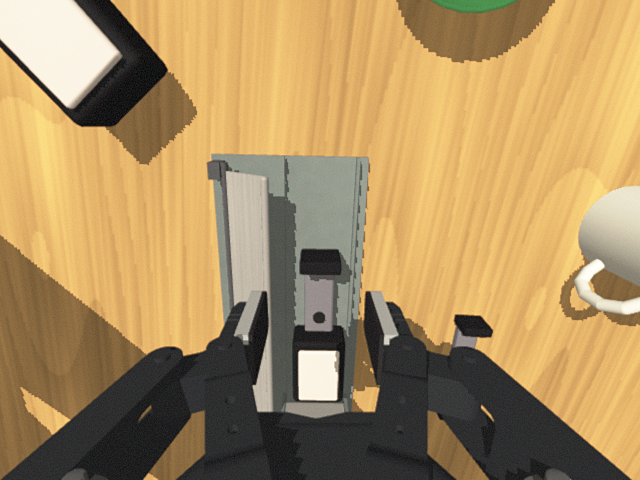

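View pics/d1z.png

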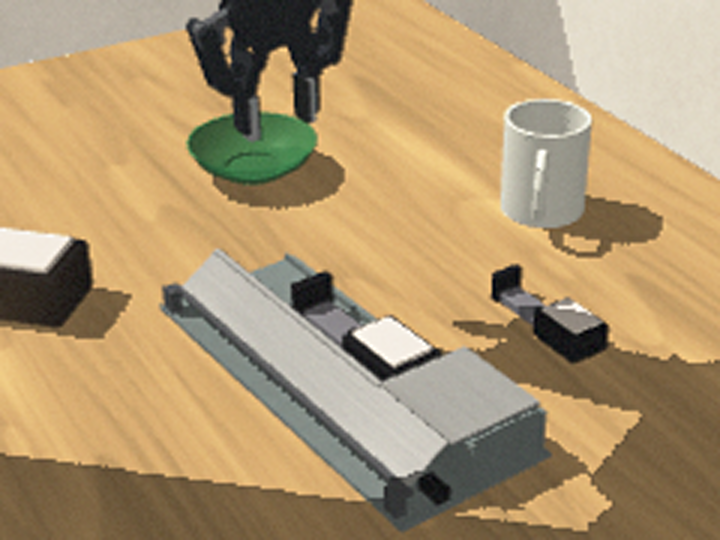

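View pics/s1z.png

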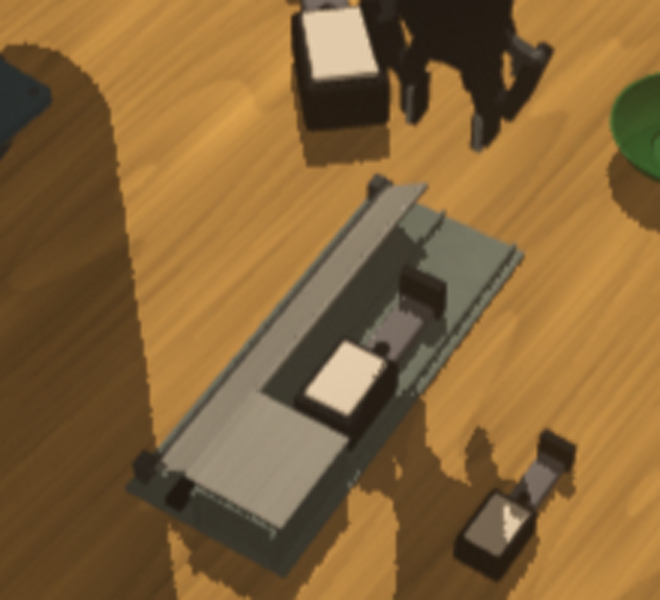

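```bash
python3 - <<'E'
from mv import *
def P(i): return K(i)@np.c_[cv2.Rodrigues(i['rvec'])[0],i['tvec']]
def tri(a,b):
    x=cv2.triangulatePoints(P(si),P(di),np.array(a,float).reshape(2,1),np.array(b,float).reshape(2,1));return (x[:3]/x[3]).ravel()
s,T,p=cur()
print(W2D(p),s['time'])
for n,a,b in [('A',(336.7,150.7),(265,176)),('B',(360,159.3),(284,170.7))]:
    w=tri(a,b);print(n,np.round(W2D(w),1),np.round(T.T@(w-p)*1000,1))
i=optics.camera_info('wrist')
for zz in(0,-5,-10):
    q=[p+T@(np.array(v)/1000) for v in [(zz,11,-22.5),(zz,-11,-22.5),(zz,-11,-37),(zz,11,-37)]]
    print(zz,np.round(proj(i,q)).tolist())
c=-cv2.Rodrigues(i['rvec'])[0].T@i['tvec'];print('cam dock',W2D(c))
for n,f,k in [('w1',(180,270,420,420),3),]:
    a=cv2.imread(f'pics/{n}.png')[f[1]:f[3],f[0]:f[2]];cv2.imwrite('pics/w1z.png',cv2.resize(a,None,fx=3,fy=3))
E
```

```text
[-1.95016276e+02  1.50739950e-02  1.26627592e+02] 1.9
A [-184.4  -25.7  167.3] [-40.7 -10.4 -25.7]
B [-188.3   28.7  165.2] [-38.5  -7.   28.7]
0 [[275.0, 257.0], [277.0, 292.0], [252.0, 292.0], [250.0, 257.0]]
-5 [[274.0, 261.0], [276.0, 296.0], [250.0, 296.0], [248.0, 261.0]]
-10 [[273.0, 264.0], [275.0, 300.0], [249.0, 300.0], [246.0, 264.0]]
cam dock [-277.89728062   -0.42375725  305.99498892]
```

View pics/w1z.png

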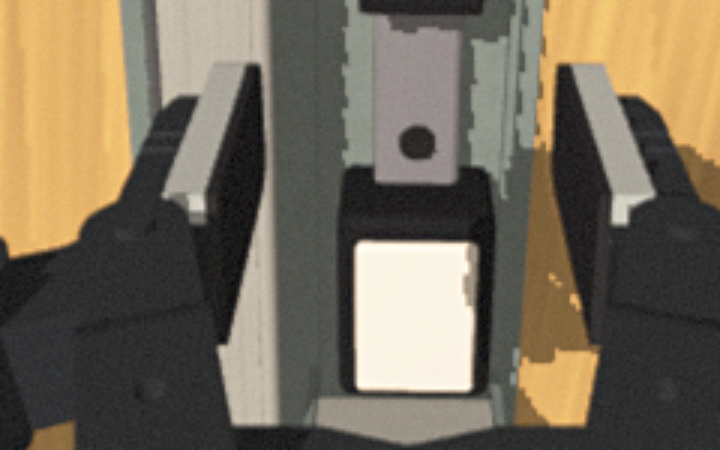

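```bash
python3 - <<'E'
from mv import *
s,T,p=cur()
out=[]
for nm,i,r in [('s1',si,(310,100,410,200)),('d1',di,(230,110,330,210)),('w1',optics.camera_info('wrist'),(200,230,360,390))]:
    k=400//(r[2]-r[0])+ (1 if nm=='w1' else 0)
    im=cv2.imread(f'pics/{nm}.png')[r[1]:r[3],r[0]:r[2]];im=cv2.resize(im,(400,400),interpolation=cv2.INTER_CUBIC);k=400/(r[2]-r[0])
    for zz,c in [(0,(0,0,255)),(-20,(0,255,0)),(-40,(255,128,0))]:
      for sg in(-1,1):
        q=proj(i,[p+T@(np.array(v)/1000) for v in [(zz,11,sg*22.5),(zz,-11,sg*22.5),(zz,-11,sg*37),(zz,11,sg*37)]])
        cv2.polylines(im,[((q-[r[0],r[1]]+.5)*k).astype(int).reshape(-1,1,2)],True,c,1)
    out.append(im)
o=np.hstack(out);cv2.imwrite('pics/tipov.png',cv2.resize(o,(798,266)) if 0 else np.vstack([np.hstack(out[:2])]))
cv2.imwrite('pics/tipw.png',out[2])
E
```

```text
(no output)
```

View pics/tipov.png

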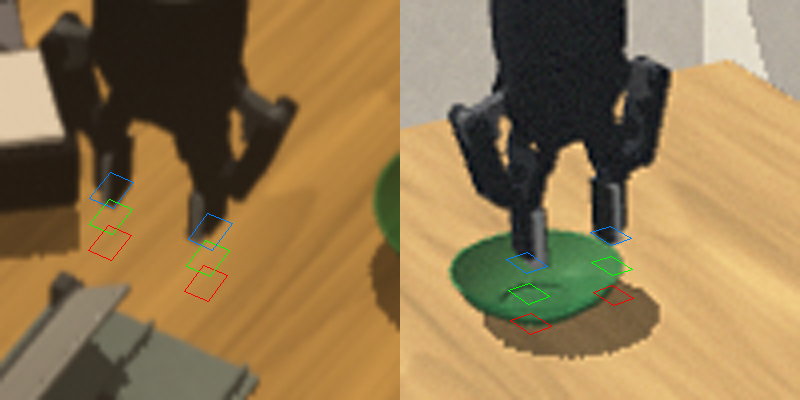

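View pics/tipw.png

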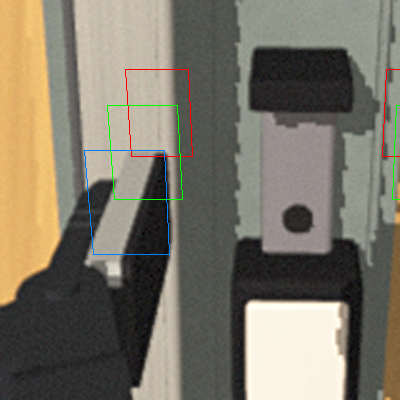

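```bash
python3 -m crank '[[0.06,0.02,-0.008,0.001,0.01,0,0],[0.06,0.05,-0.016,0.002,0.01,0,0],[0.06,0.09,-0.016,0.002,0.01,0,0],[0.06,0.12,-0.016,0.002,0.01,0,0],[0.06,0.14,-0.016,0.002,0.01,0,0],[0.06,0.15,-0.016,0.002,0.01,0,0],[0.06,0.15,-0.016,0.002,0.01,0,0],[0.06,0.15,-0.016,0.002,0.01,0,0]]' ; python3 mv.py -187 1 0
cat > ov.py <<'E'
from mv import *
def ov(tag,zs=(-40,)):
    out=[]
    for nm,r in [('scene',(240,150,380,290)),('side',(220,140,360,280))]:
        s,T,p=cur();i=si if nm=='scene' else di
        im=shot(nm,f'{nm}_{tag}.png')[r[1]:r[3],r[0]:r[2]];im=cv2.resize(im,(400,400),interpolation=cv2.INTER_CUBIC);k=400/(r[2]-r[0])
        for zz in zs:
          h=s['width']*500
          for sg in(-1,1):
            q=proj(i,[p+T@(np.array(v)/1000) for v in [(zz,11,sg*h),(zz,-11,sg*h),(zz,-11,sg*(h+14.5)),(zz,11,sg*(h+14.5))]])
            cv2.polylines(im,[((q-[r[0],r[1]]+.5)*k).astype(int).reshape(-1,1,2)],True,(0,0,255),1)
        out.append(im)
    cv2.imwrite(f'pics/ov_{tag}.png',np.hstack(out))
if __name__=='__main__': ov(sys.argv[1],[float(v) for v in sys.argv[2:]])
E
python3 ov.py a -30 -40
```

```text
time: 2.7
tool_pos: [0.4789, 0.1343, 0.051]
orientation: [-0.083, 1.57, 0.027]
wrist_force: [0.8, 0.7, 0.2]
width: 0.0452
now dock [-186.8    0.8   51. ] w 0.0452 F [-0.6  0.9] 0.2 t 2.7
shift [0.1019 0.0005 0.0002] turn [0.0014 0.0012 0.0001] tools in dock [[0.0, 0.0], [-1.0, -0.0], [-0.0, 1.0]]
```

View pics/ov_a.png

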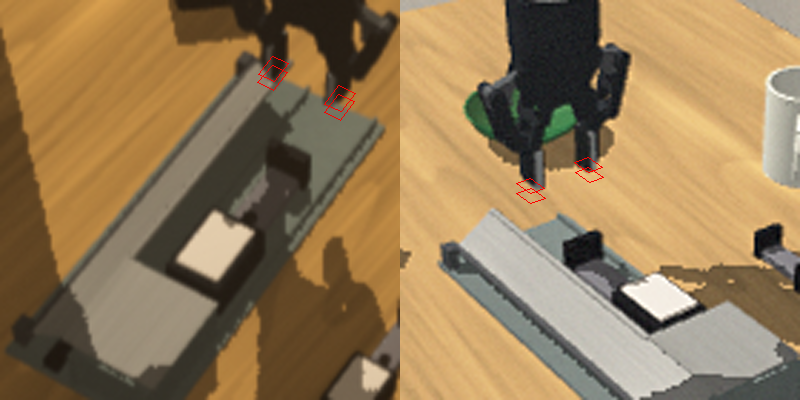

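```bash
python3 -m crank '[[0.06,0.01,0,0,0,0,0],[0.06,0.025,0,0,0,0,0],[0.06,0.04,0,0,0,0,0],[0.06,0.055,0,0,0,0,0],[0.06,0.07,0,0,0,0,0],[0.06,0.076,0,0,0,0,0],[0.06,0.076,0,0,0,0,0],[0.06,0.076,0,0,0,0,0]]' ; python3 mv.py -187 1 -18;python3 ov.py b -30 -38
```

```text
time: 3.6
tool_pos: [0.4785, 0.1342, 0.0125]
orientation: [-0.167, 1.571, -0.056]
wrist_force: [0.6, -0.4, 0.4]
width: 0.0454
now dock [-186.8    0.4   12.5] w 0.0454 F [0.4 0.5] 0.4 t 3.6
shift [0.061  0.0004 0.0011] turn [0.0014 0.     0.    ] tools in dock [[0.0, 0.0], [-1.0, -0.0], [-0.0, 1.0]]
```

View pics/ov_b.png

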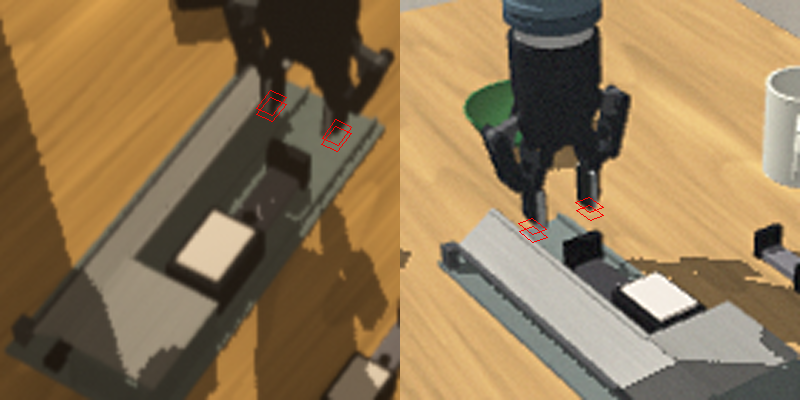

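```bash
python3 -m crank '[[0.06,0.006,0,0.001,0,0,0],[0.06,0.012,0,0.001,0,0,0],[0.06,0.018,0,0.001,0,0,0],[0.06,0.024,0,0.001,0,0,0],[0.06,0.03,0,0.001,0,0,0],[0.06,0.034,0,0.001,0,0,0],[0.06,0.034,0,0.001,0,0,0],[0.06,0.034,0,0.001,0,0,0]]' ; python3 mv.py -187 1 -18;python3 ov.py c -20 -30
```

```text
time: 4.5
tool_pos: [0.4788, 0.1343, -0.0045]
orientation: [-3.111, 1.571, -3.0]
wrist_force: [-0.4, -0.4, 0.2]
width: 0.0451
now dock [-186.8    0.8   -4.5] w 0.0451 F [ 0.4 -0.5] 0.2 t 4.5
shift [0.0269 0.0004 0.0004] turn [ 0.0014 -0.0002  0.    ] tools in dock [[0.0, -0.0], [-1.0, -0.0], [-0.0, 1.0]]
```

View pics/ov_c.png

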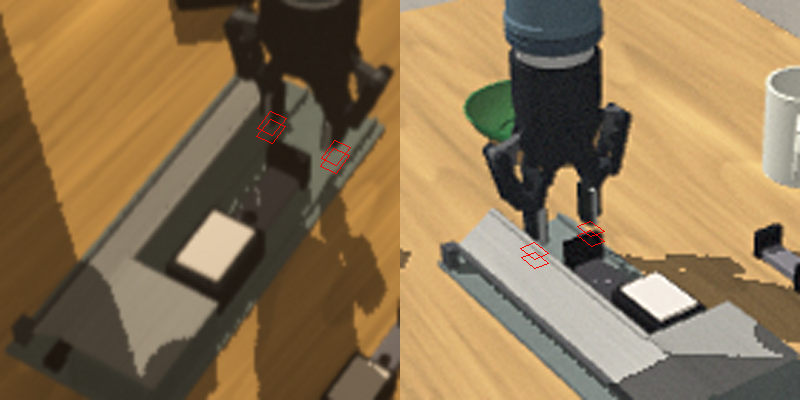

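```bash
python3 -m crank '[[0.06,0.005,0,0,0,0,0],[0.06,0.01,0,0,0,0,0],[0.06,0.015,0,0,0,0,0],[0.06,0.019,0,0,0,0,0],[0.06,0.019,0,0,0,0,0],[0.06,0.019,0,0,0,0,0],[0.06,0.019,0,0,0,0,0],[0.06,0.019,0,0,0,0,0]]' ; python3 mv.py -187 1 -18;python3 ov.py d -35; python3 -c "
from h import *
shot('wrist','w2.png')"
```

```text
time: 5.4
tool_pos: [0.4789, 0.1343, -0.0139]
orientation: [-0.172, 1.571, -0.062]
wrist_force: [-0.4, 0.8, -0.5]
width: 0.0452
now dock [-186.8    0.9  -13.9] w 0.0452 F [-0.8 -0.3] -0.5 t 5.4
shift [0.0082 0.0004 0.0001] turn [0.0014 0.0003 0.    ] tools in dock [[0.0, 0.0], [-1.0, -0.0], [-0.0, 1.0]]
```

View pics/ov_d.png

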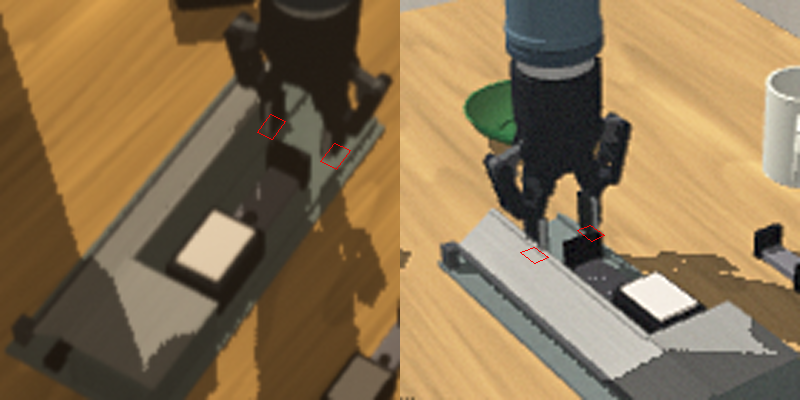

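View pics/w2.png

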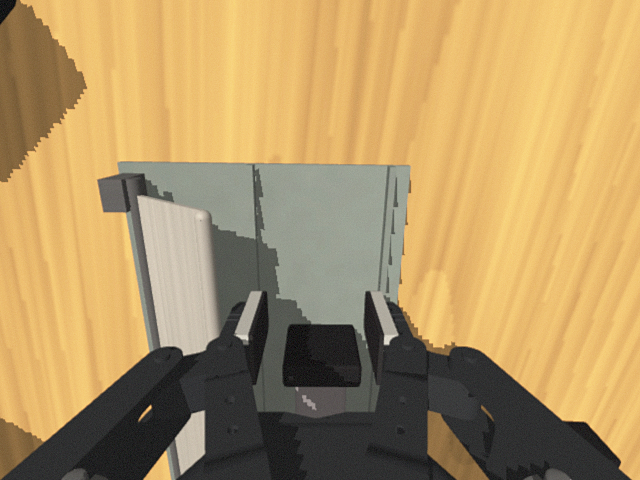

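```bash
python3 - <<'E'
from mv import *
i=optics.camera_info('wrist')
for n,uv,z in [('heelrearL',(288,325),.04),('heelrearR',(358,325),.04),('heelfrontL',(284,385),.04),('A tip rear in',(267,291),.021),('A tip rear out',(249,291),.021),('B in',(366,291),.021),('B out',(383,291),.021),('A pad in front?',(267,350),.021),('bead end',(205,213),.046),('bead at 340',(217,320),.049),('plate corner',(118,162),.004),('plate cornR',(410,166),.004)]:
    print(n,np.round(W2D(ray(i,uv,z)[0]),1))
E
```

```text
heelrearL [-188.2  -10.4   40. ]
heelrearR [-188.3   19.6   40. ]
heelfrontL [-156.5  -13.    40. ]
A tip rear in [-194.6  -21.7   21. ]
A tip rear out [-194.6  -30.2   21. ]
B in [-194.6   25.4   21. ]
B out [-194.6   33.5   21. ]
A pad in front? [-161.3  -23.2   21. ]
bead end [-239.1  -38.8   46. ]
bead at 340 [-196.3  -37.5   49. ]
plate corner [-252.9  -91.1    4. ]
plate cornR [-251.2   45.8    4. ]
```

```bash
python3 - <<'E'
from mv import *
i=optics.camera_info('wrist')
print(np.round([W2D(ray(i,uv,.004)[0]) for uv in [(288,325),(358,325)]],1))
print(np.round(proj(i,[D2W((-187,y,z)) for y,z in [(-36,21),(-36,60),(-21.6,21)]])))
E
python3 -c "
import cv2
a=cv2.imread('pics/w2.png')[260:430,180:440];cv2.imwrite('pics/w2z.png',cv2.convertScaleAbs(cv2.resize(a,None,fx=3,fy=3,interpolation=cv2.INTER_CUBIC),alpha=2.2,beta=10))"
```

```text
[[-164.9  -13.7    4. ]
 [-164.9   24.8    4. ]]
[[238. 305.]
 [215. 358.]
 [268. 305.]]
```

View pics/w2z.png

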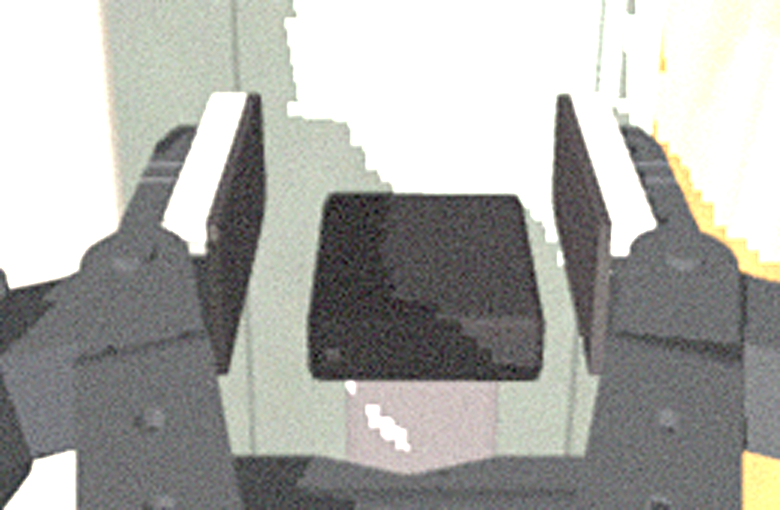

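```bash
python3 -m crank '[[0.06,0,0,-0.008,0,0,0],[0.06,0,0,-0.016,0,0,0],[0.06,0,0,-0.024,0,0,0],[0.06,0,0,-0.032,0,0,0],[0.06,0,0,-0.04,0,0,0],[0.06,0,0,-0.048,0,0,0],[0.06,0,0,-0.054,0,0,0],[0.06,0,0,-0.054,0,0,0]]' ; python3 mv.py -187 1 -18;python3 ov.py e -35; python3 -c "
from h import *
shot('wrist','w3.png')"
```

```text
time: 6.35
tool_pos: [0.4723, 0.1333, -0.006]
orientation: [0.0, 1.532, 0.108]
wrist_force: [25.9, 9.1, 20.6]
width: 0.0452
now dock [-186.6   -5.8   -6. ] w 0.0452 F [-6.3 26.7] 20.6 t 6.35
shift [0.0246 0.0009 0.0126] turn [-0.0018  0.0498  0.    ] tools in dock [[0.0, 0.04], [-1.0, 0.0], [0.0, 1.0]]
```

View pics/ov_e.png

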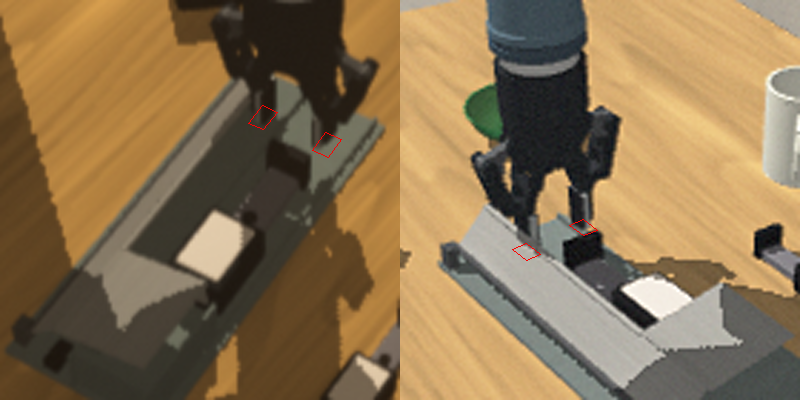

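View pics/w3.png

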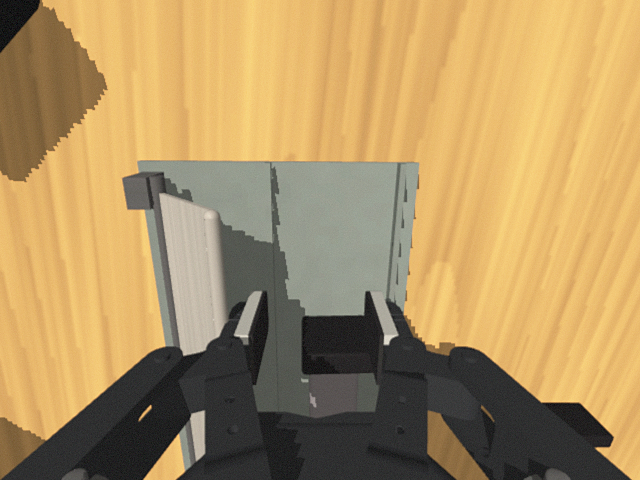

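```bash
python3 -m crank '[[0.06,0,0,0.012,0,0,0],[0.06,0,0,0.026,0,0,0],[0.06,0,0,0.04,0,0,0],[0.06,-0.03,0,0.048,0,0,0],[0.1,-0.08,0,0.048,0,0.1,0],[0.15,-0.1,0,0.044,0,0.25,0],[0.2,-0.1,0,0.04,0,0.4,0],[0.2,-0.1,0,0.036,0,0.444,0]]'; python3 mv.py -187 -10.5 -5
python3 - <<'E'
from ov import *
ov('f',(-35,))
shot('wrist','w4.png')
E
```

```text
time: 7.3
tool_pos: [0.4715, 0.1332, 0.0358]
orientation: [-3.141, 1.22, -3.031]
wrist_force: [-0.3, -0.3, -0.0]
width: 0.0512
now dock [-186.5   -6.6   35.8] w 0.0512 F [ 0.3 -0.3] -0.0 t 7.3
shift [0.0792 0.0011 0.0207] turn [ 0.001  -0.4468  0.0005] tools in dock [[0.0, -0.34], [-1.0, -0.0], [-0.0, 0.94]]
```

View pics/ov_f.png

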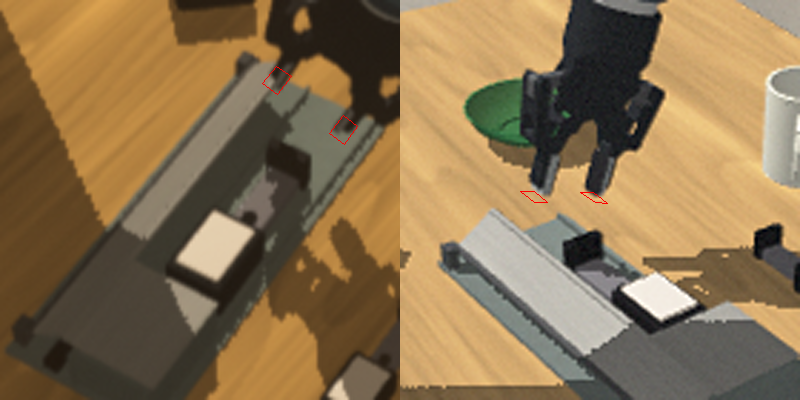

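View pics/w4.png

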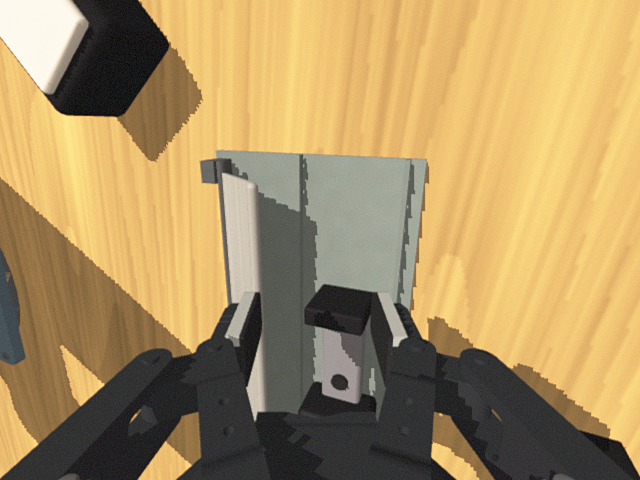

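```bash
python3 - <<'E'
import cv2,numpy as np
a=cv2.imread('pics/scene_f.png')[160:210,320:380];b=cv2.imread('pics/side_f.png')[180:220,250:310]
f=lambda x:cv2.convertScaleAbs(cv2.resize(x,(400,int(400*x.shape[0]/x.shape[1])),interpolation=cv2.INTER_CUBIC),alpha=1.8)
a=f(a);b=f(b);b=cv2.copyMakeBorder(b,0,a.shape[0]-b.shape[0],0,0,0)
cv2.imwrite('pics/tipf.png',np.hstack([a,b]))
E
```

```text
(no output)
```

View pics/tipf.png

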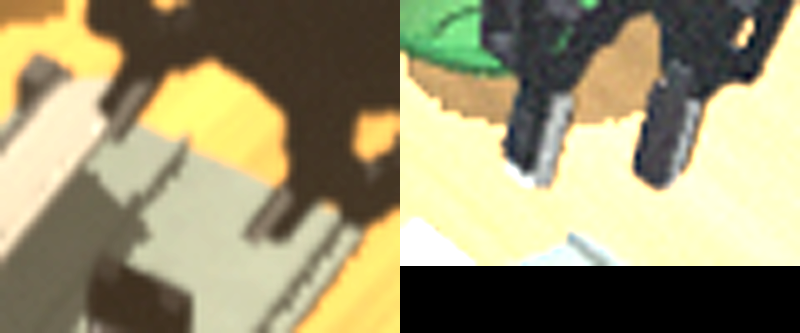

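```bash
cat > tri.py <<'E'
from mv import *
def P(i): return K(i)@np.c_[cv2.Rodrigues(i['rvec'])[0],i['tvec']]
def tri(a,b):
    x=cv2.triangulatePoints(P(si),P(di),np.array(a,float).reshape(2,1),np.array(b,float).reshape(2,1));w=(x[:3]/x[3]).ravel()
    return w,np.linalg.norm(proj(si,w)-a),np.linalg.norm(proj(di,w)-b)
E
python3 - <<'E'
from tri import *
s,T,p=cur();print(np.round(W2D(p),1),np.round(T,2).tolist())
k=6.667
for n,a,b in [('A',(128,138),(145,187)),('B',(258,240),(275,183))]:
    w,e,g=tri((320+a[0]/k,160+a[1]/k),(250+b[0]/k,180+b[1]/k));print(n,np.round(W2D(w),1),np.round(T.T@(w-p)*1000,1),e,g)
E
```

```text
[-186.8   -8.6   35.2] [[-0.34, -0.11, 0.93], [-0.04, 0.99, 0.1], [-0.94, 0.0, -0.34]]
A [-181.2  -15.    79.8] [-39.7  -5.6 -21.3] 0.29899231011181265 0.42482024145585084
B [-175.8   38.7   65.3] [-44.5 -11.   34.1] 0.3487864985403782 0.4796323318340341
```

```bash
python3 mv.py -187 -9.5 -9
```

```text
now dock [-186.8   -8.6   35.2] w 0.0512 F [-0.1 -0.8] -0.2 t 7.45
shift [0.0836 0.0004 0.0286] turn [ 1.400e-03 -4.456e-01  1.000e-04] tools in dock [[0.0, -0.34], [-1.0, -0.0], [-0.0, 0.94]]
```

```bash
python3 -m crank '[[0.2,0.014,0,0.005,0,0,0],[0.2,0.028,0,0.01,0,0,0],[0.2,0.042,0,0.0145,0,0,0],[0.2,0.056,0,0.019,0,0,0],[0.2,0.07,0,0.024,0,0,0],[0.2,0.08,0,0.0275,0,0,0],[0.2,0.0835,0,0.0285,0,0,0],[0.2,0.0835,0,0.0285,0,0,0]]'; python3 mv.py -187 -44 -9
python3 - <<'E'
from ov import *
ov('g',(-40,))
shot('wrist','w5.png')
E
```

```text
time: 8.25
tool_pos: [0.4689, 0.1332, -0.0084]
orientation: [-3.142, 1.222, -3.031]
wrist_force: [0.8, -1.0, -0.1]
width: 0.0513
now dock [-186.8   -9.2   -8.4] w 0.0513 F [1.  0.7] -0.1 t 8.25
shift [ 0.0249  0.0005 -0.065 ] turn [ 1.400e-03 -4.447e-01  2.000e-04] tools in dock [[0.0, -0.34], [-1.0, -0.0], [-0.0, 0.94]]
```

View pics/ov_g.png

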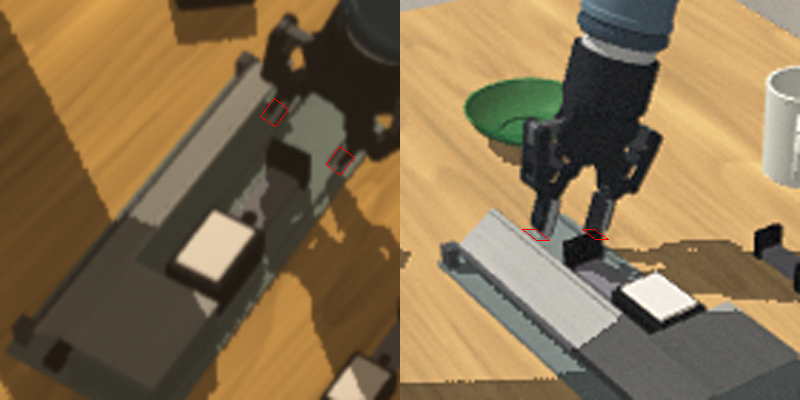

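View pics/w5.png

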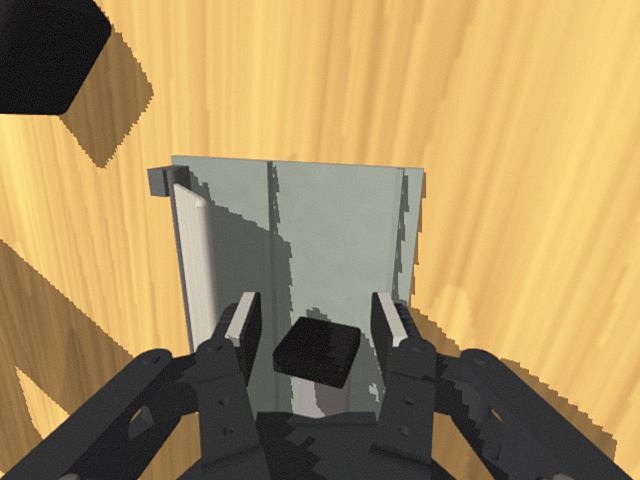

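```bash
python3 -m crank '[[0.2,0.0023,0,-0.0063,0,0,0],[0.2,0.0046,0,-0.0127,0,0,0],[0.2,0.007,0,-0.019,0,0,0],[0.2,0.0093,0,-0.0254,0,0,0],[0.2,0.0116,0,-0.0318,0,0,0],[0.2,0.014,0,-0.038,0,0,0],[0.2,0.014,0,-0.038,0,0,0],[0.2,0.014,0,-0.038,0,0,0]]'; python3 mv.py -187 -44 -9
python3 - <<'E'
from ov import *
ov('h',(-40,))
shot('wrist','w6.png')
E
```

```text
time: 9.2
tool_pos: [0.4575, 0.1319, -0.0062]
orientation: [3.141, 1.24, -3.032]
wrist_force: [15.7, 4.1, 7.2]
width: 0.0512
now dock [-186.7  -20.7   -6.2] w 0.0512 F [-2.4 16. ] 7.2 t 9.2
shift [ 0.0204  0.0005 -0.0423] turn [ 2.000e-04 -4.214e-01 -2.000e-04] tools in dock [[-0.0, -0.32], [-1.0, -0.0], [-0.0, 0.95]]
```

View pics/ov_h.png

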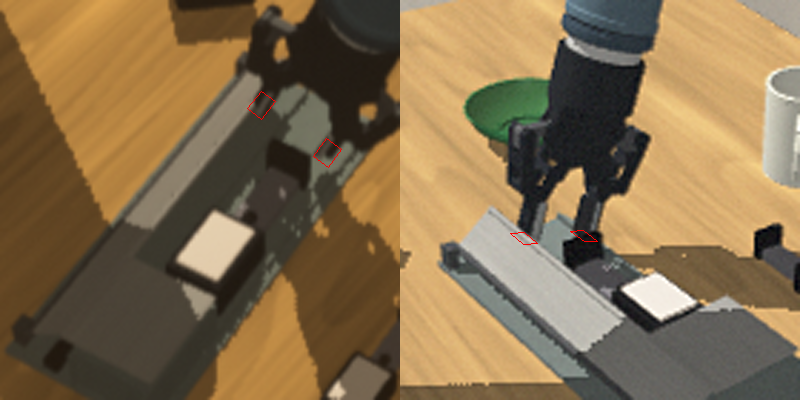

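View pics/w6.png

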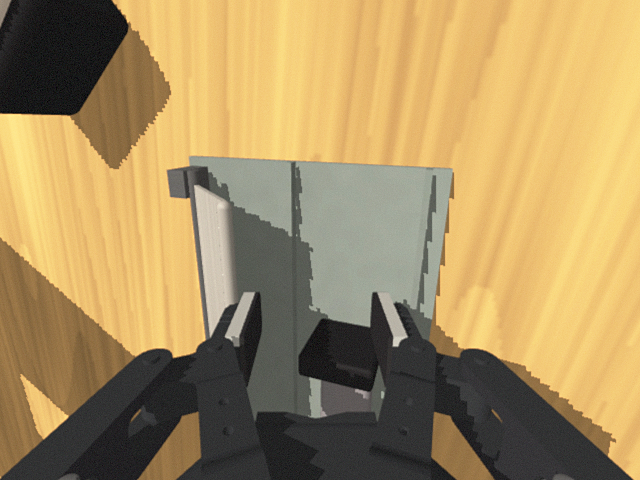

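```bash
python3 - <<'E'
import cv2,numpy as np
f=lambda x,w:cv2.convertScaleAbs(cv2.resize(x,(w,int(w*x.shape[0]/x.shape[1])),interpolation=cv2.INTER_CUBIC),alpha=1.9,beta=10)
for t in 'gh':
    a=cv2.imread(f'pics/scene_{t}.png')[160:260,300:380];b=cv2.imread(f'pics/side_{t}.png')[180:280,250:330]
    cv2.imwrite(f'pics/z_{t}.png',np.hstack([f(a,390),f(b,390)]))
cv2.imwrite('pics/z_w6.png',f(cv2.imread('pics/w6.png')[150:430,160:480],760))
E
```

```text
(no output)
```

View pics/z_g.png

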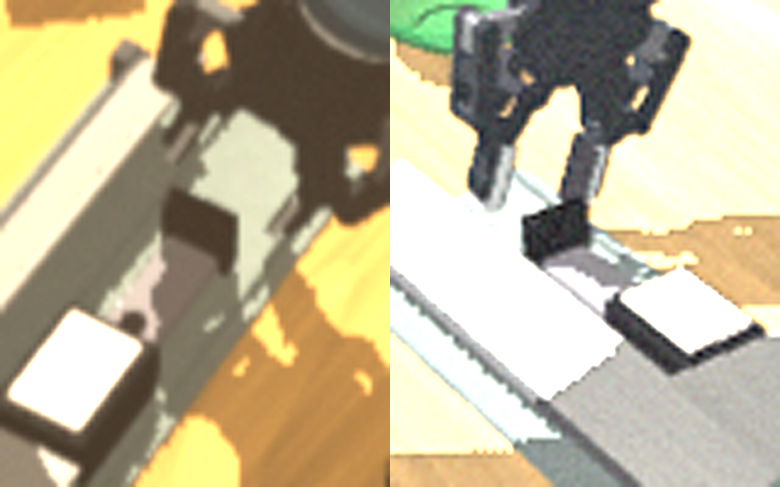

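View pics/z_h.png

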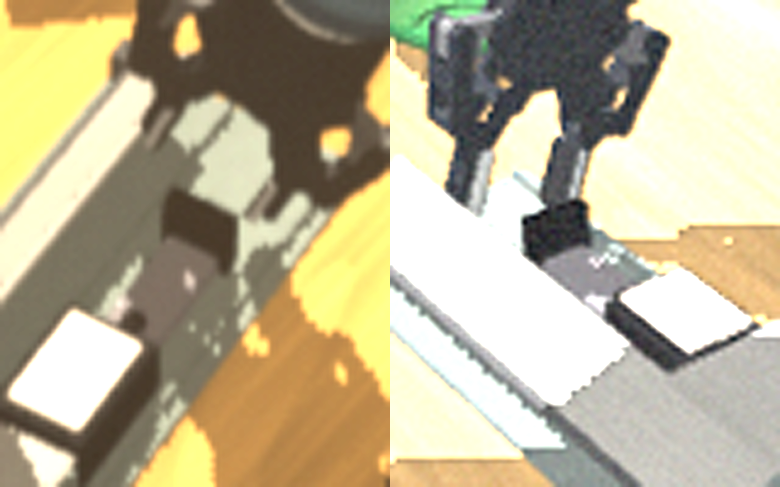

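View pics/z_w6.png

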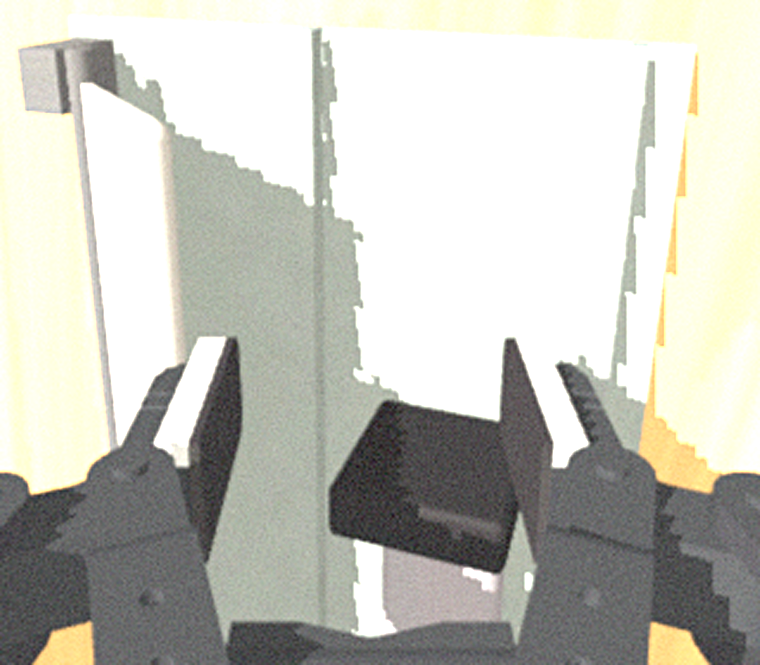

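```bash
cat > bead.py <<'E'
from mv import *
def q_of(i,uv,x=-238):
    # intersect ray with dock plane x=const, compare to hinge angle
    a=W2D(ray(i,uv,0.0)[0]);b=W2D(ray(i,uv,0.1)[0]);k=(x-a[0])/(b[0]-a[0]);c=a+(b-a)*k
    r=np.hypot(c[1]+80,c[2]-20);return np.round(c,1),round(r,1),round(np.arctan2(c[2]-20,c[1]+80)-.611,3)
E
python3 - <<'E'
from bead import *
i=optics.camera_info('wrist')
print(q_of(i,(230,201)), q_of(i,(230,205)))
for q in (0,.15,.3):
    print(q,proj(i,[D2W((-238,-80+45*np.cos(.611+q),20+45*np.sin(.611+q)))]))
# scene/side projections of cover top corners
for q in (0,.1,.2):
    def c(y,z,x): 
        dy,dz=y+80,z-20;return D2W((x,-80+dy*np.cos(q)-dz*np.sin(q),20+dy*np.sin(q)+dz*np.cos(q)))
    print(q,np.round(proj(si,[c(37,48,0),c(37,48,86)]),1).tolist(),np.round(proj(di,[c(37,48,0),c(37,48,86)]),1).tolist())
E
python3 -c "
import cv2,numpy as np
f=lambda x,w:cv2.convertScaleAbs(cv2.resize(x,(w,int(w*x.shape[0]/x.shape[1])),interpolation=cv2.INTER_CUBIC),alpha=1.5,beta=10)
a=cv2.imread('pics/side_g.png')[230:310,300:380];b=cv2.imread('pics/side_h.png')[230:310,300:380]
cv2.imwrite('pics/cv.png',np.hstack([f(a,400),f(b,400)]))"
```

```text
(array([-238. ,  -44.5,   38.6]), np.float64(40.1), np.float64(-0.129)) (array([-238. ,  -40.2,   45.3]), np.float64(47.2), np.float64(-0.045))
0 [[223.12196489 204.75396223]]
0.15 [[206.7109319  206.72276756]]
0.3 [[189.10389862 208.25869299]]
0 [[316.8, 256.2], [294.5, 286.3]] [[334.7, 245.1], [360.1, 263.4]]
0.1 [[315.4, 252.4], [292.9, 282.6]] [[333.7, 241.4], [359.2, 259.7]]
0.2 [[313.5, 248.4], [290.8, 278.6]] [[332.3, 238.0], [358.0, 256.2]]
```

View pics/cv.png

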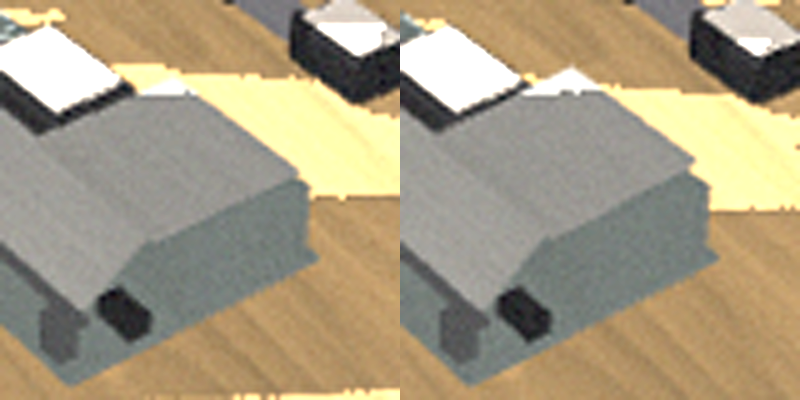

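```bash
python3 -m crank '[[0.2,-0.0094,0,-0.0034,0,0,0],[0.2,-0.0142,0,-0.0138,0,0,0],[0.2,-0.019,0,-0.0238,0,0,0],[0.2,-0.0238,0,-0.0342,0,0,0],[0.2,-0.0238,0,-0.0342,0,0,0],[0.2,-0.0238,0,-0.0342,0,0,0],[0.2,-0.0238,0,-0.0342,0,0,0],[0.2,-0.0238,0,-0.0342,0,0,0]]'; python3 mv.py -187 -44 -9
python3 - <<'E'
from ov import *
ov('i',(-40,))
E
```

```text
time: 10.15
tool_pos: [0.4393, 0.1297, 0.0091]
orientation: [-3.141, 1.227, -3.031]
wrist_force: [7.4, 0.8, 1.2]
width: 0.051
now dock [-186.6  -38.9    9.1] w 0.051 F [0.  7.5] 1.2 t 10.15
shift [0.0376 0.0009 0.0027] turn [ 0.0011 -0.4378  0.0005] tools in dock [[0.0, -0.34], [-1.0, -0.0], [-0.0, 0.94]]
```

View pics/ov_i.png

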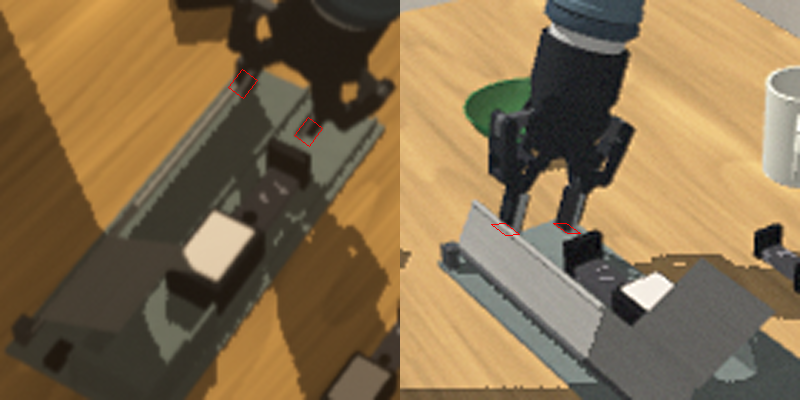

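```bash
cat > qq.py <<'E'
from mv import *
def c(q,y,z,x):
    dy,dz=y+80,z-20;return D2W((x,-80+dy*np.cos(q)-dz*np.sin(q),20+dy*np.sin(q)+dz*np.cos(q)))
for q in np.arange(.3,.95,.1): print(round(q,1),np.round(proj(di,[c(q,37,48,0),c(q,37,48,86),c(q,-43,46,-238)]),1).tolist(),np.round(proj(si,[c(q,37,48,0),c(q,37,48,86),c(q,-43,46,-238)]),1).tolist())
E
python3 qq.py
```

```text
0.3 [[330.5, 234.9], [356.3, 253.1], [247.0, 211.4]] [[311.1, 244.3], [288.2, 274.5], [337.3, 166.1]]
0.4 [[328.3, 232.2], [354.2, 250.3], [245.7, 210.9]] [[308.3, 240.1], [285.2, 270.3], [336.0, 164.7]]
0.5 [[325.7, 229.7], [351.6, 248.0], [244.2, 210.7]] [[305.1, 235.8], [281.7, 266.0], [334.6, 163.4]]
0.6 [[322.7, 227.7], [348.7, 246.0], [242.7, 210.5]] [[301.4, 231.6], [277.9, 261.8], [333.0, 162.2]]
0.7 [[319.3, 226.2], [345.4, 244.5], [241.2, 210.6]] [[297.4, 227.5], [273.7, 257.5], [331.5, 161.1]]
0.8 [[315.6, 225.1], [341.7, 243.5], [239.6, 210.8]] [[293.2, 223.4], [269.2, 253.4], [329.8, 160.1]]
0.9 [[311.6, 224.5], [337.7, 243.0], [238.0, 211.2]] [[288.6, 219.5], [264.4, 249.4], [328.2, 159.2]]
```

```bash
python3 -m crank '[[0.3,0.003,0,-0.004,0,0,0],[0.41,0.006,0,-0.01,0,0,0],[0.41,0.012,0,-0.013,0,0,0],[0.41,0.018,0,-0.012,0,0,0],[0.41,0.024,0,-0.010,0,0,0],[0.41,0.03,0,-0.008,0,0,0],[0.41,0.036,0,-0.006,0,0,0],[0.41,0.036,0,-0.006,0,0,0]]'; python3 mv.py -187 -44 -9
python3 - <<'E'
from ov import *
ov('j',(-41,));shot('wrist','w7.png')
E
```

```text
time: 11.05
tool_pos: [0.4498, 0.1307, 0.0011]
orientation: [-3.141, 1.265, -3.033]
wrist_force: [37.9, 7.5, 50.0]
width: 0.0603
now dock [-186.4  -28.5    1.1] w 0.0603 F [-3.3 38.5] 50.0 t 11.05
shift [ 0.0286  0.0013 -0.0236] turn [-0.0014 -0.3897  0.    ] tools in dock [[-0.0, -0.3], [-1.0, 0.0], [0.0, 0.95]]
```

View pics/ov_j.png

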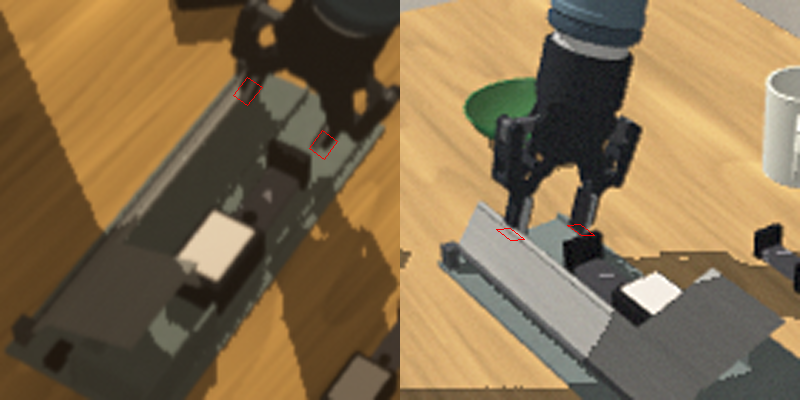

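View pics/w7.png

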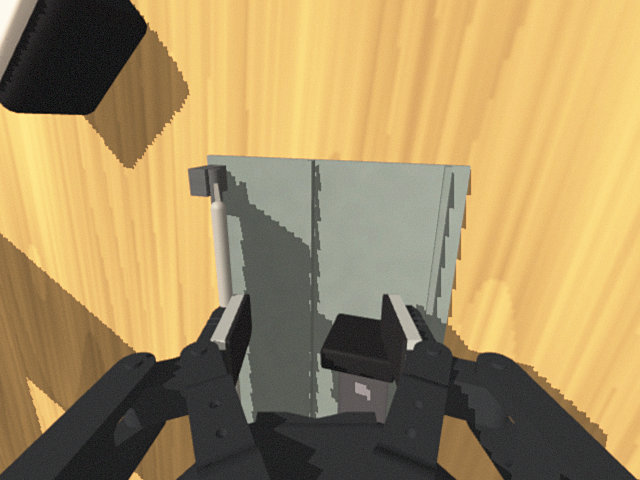

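```bash
python3 -m crank '[[0.41,-0.01,0,0.004,0,0,0],[0.41,-0.02,0,0.006,0,0,0],[0.35,-0.03,0,0.006,0,0,0],[0.3,-0.038,0,0.006,0,0,0],[0.3,-0.04,0,0.005,0,0,0],[0.3,-0.04,0,0.004,0,0,0],[0.3,-0.04,0,0.002,0,0,0],[0.3,-0.04,0,0.002,0,0,0]]'; python3 mv.py -187 -44 -9
python3 - <<'E'
from ov import *
ov('k',(-40,))
E
```

```text
time: 12.0
tool_pos: [0.4359, 0.1295, 0.0112]
orientation: [3.142, 1.222, -3.031]
wrist_force: [4.4, 0.3, -0.8]
width: 0.0554
now dock [-186.8  -42.3   11.2] w 0.0554 F [0.2 4.4] -0.8 t 12.0
shift [0.0392 0.0005 0.0107] turn [ 1.400e-03 -4.435e-01  2.000e-04] tools in dock [[0.0, -0.34], [-1.0, -0.0], [-0.0, 0.94]]
```

View pics/ov_k.png

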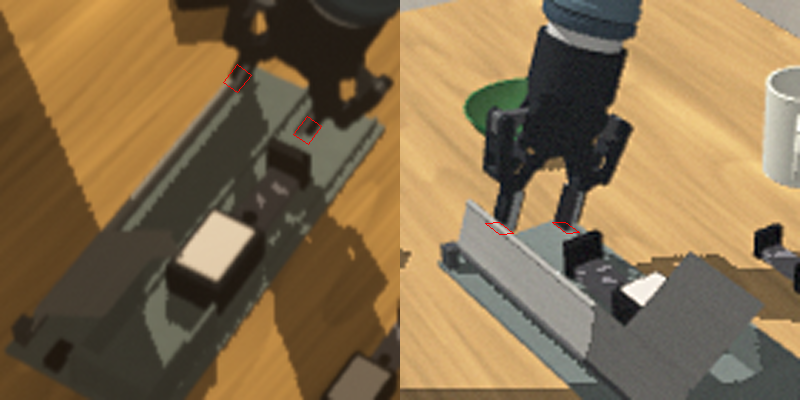

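```bash
python3 -m crank '[[0.3,0.0025,0,-0.003,0,0.035,0],[0.3,0.006,0,-0.006,0,0.074,0],[0.3,0.009,0,-0.009,0,0.111,0],[0.3,0.013,0,-0.0125,0,0.148,0],[0.3,0.018,0,-0.0155,0,0.185,0],[0.3,0.0228,0,-0.0181,0,0.222,0],[0.3,0.0228,0,-0.0181,0,0.222,0],[0.3,0.0228,0,-0.0181,0,0.222,0]]'; python3 mv.py -187 -44 -9
python3 - <<'E'
from ov import *
ov('l',(-40,));shot('wrist','w8.png')
E
```

```text
time: 12.9
tool_pos: [0.4261, 0.1284, 0.0057]
orientation: [-3.142, 1.051, -3.032]
wrist_force: [9.9, 2.9, 16.5]
width: 0.0556
now dock [-186.7  -52.3    5.7] w 0.0556 F [-1.8 10.2] 16.5 t 12.9
shift [0.0172 0.0007 0.0289] turn [ 7.000e-04 -6.618e-01  2.000e-04] tools in dock [[0.0, -0.5], [-1.0, -0.0], [-0.0, 0.87]]
```

View pics/ov_l.png

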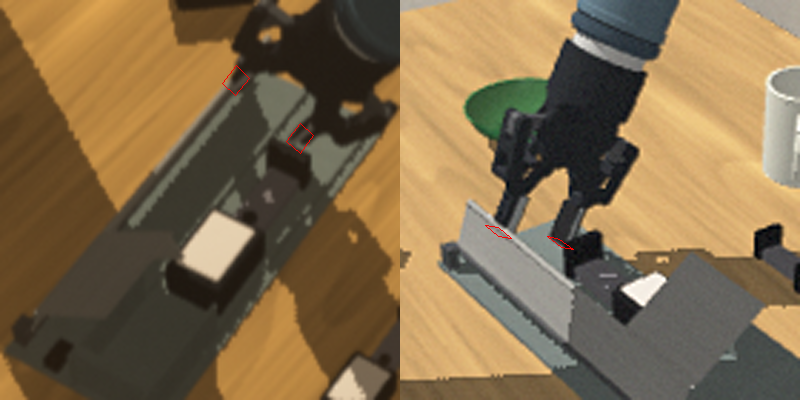

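View pics/w8.png

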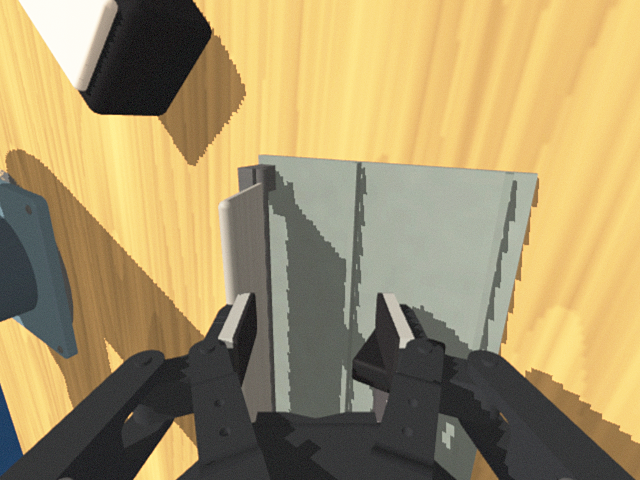

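```bash
python3 -m crank '[[0.3,-0.003,-0.006,-0.002,0,0,0],[0.3,-0.0035,-0.014,-0.002,0,0,0],[0.3,-0.0035,-0.022,-0.002,0,0,0],[0.3,-0.0035,-0.03,-0.002,0,0,0],[0.3,-0.0035,-0.038,-0.002,0,0,0],[0.3,-0.0035,-0.046,-0.002,0,0,0],[0.3,-0.0035,-0.054,-0.002,0,0,0],[0.3,-0.0035,-0.06,-0.002,0,0,0]]'; python3 mv.py -81 -44 -9
python3 - <<'E'
from ov import *
ov('m',(-40,))
E
```

```text
time: 13.85
tool_pos: [0.4269, 0.1009, 0.0066]
orientation: [3.134, 1.048, -3.04]
wrist_force: [5.9, 10.9, 7.7]
width: 0.0557
now dock [-159.3  -54.4    6.6] w 0.0557 F [-10.2   7.1] 7.7 t 13.85
shift [ 0.0159 -0.1566  0.0335] turn [ 2.000e-04 -6.662e-01 -5.300e-03] tools in dock [[-0.0, -0.5], [-1.0, 0.0], [-0.0, 0.87]]
```

View pics/ov_m.png

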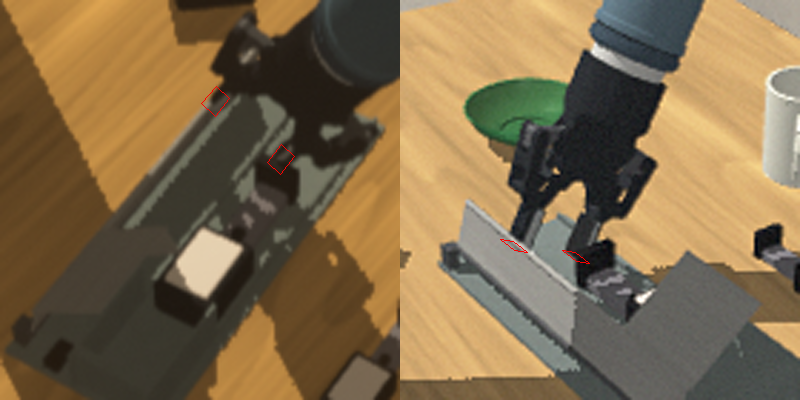

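```bash
python3 -m crank '[[0.3,0,-0.008,0,0,0,0],[0.3,0,-0.016,0,0,0,0],[0.3,0,-0.024,0,0,0,0],[0.3,0,-0.032,0,0,0,0],[0.3,0,-0.04,0,0,0,0],[0.3,0,-0.048,0,0,0,0],[0.3,0,-0.056,0,0,0,0],[0.3,0,-0.064,0,0,0,0]]'; python3 mv.py -81 -44 -9
python3 - <<'E'
from ov import *
ov('n',(-40,))
E
```

```text
time: 14.75
tool_pos: [0.4302, 0.0693, 0.0065]
orientation: [3.133, 1.047, -3.04]
wrist_force: [5.7, 10.5, 7.1]
width: 0.0553
now dock [-127.5  -54.6    6.5] w 0.0553 F [-9.8  6.8] 7.1 t 14.75
shift [ 0.0159 -0.0931  0.0338] turn [ 3.000e-04 -6.667e-01 -5.500e-03] tools in dock [[-0.0, -0.5], [-1.0, 0.0], [-0.0, 0.87]]
```

View pics/ov_n.png

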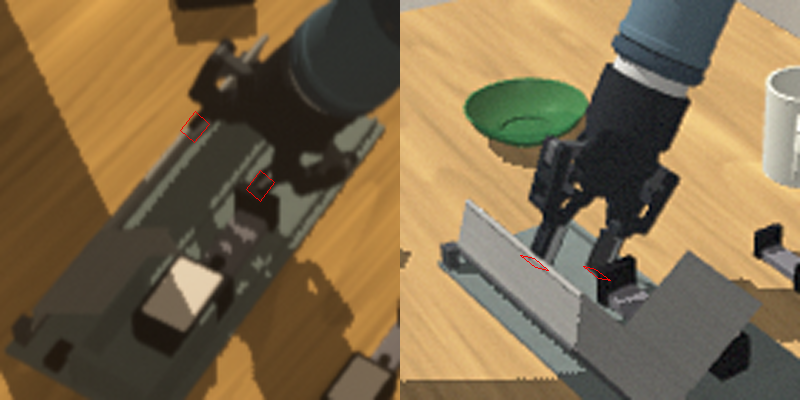

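```bash
python3 -m crank '[[0.3,0,-0.008,0,0,0,0],[0.3,0,-0.016,0,0,0,0],[0.3,0,-0.024,0,0,0,0],[0.3,0,-0.032,0,0,0,0],[0.3,0,-0.04,0,0,0,0],[0.3,0,-0.048,0,0,0,0],[0.3,0,-0.056,0,0,0,0],[0.3,0,-0.064,0,0,0,0]]'; python3 mv.py -81 -44 -9; python3 -m crank '[[0.3,0,-0.006,0,0,0,0],[0.3,0,-0.012,0,0,0,0],[0.3,0,-0.017,0,0,0,0],[0.3,0,-0.022,0,0,0,0],[0.3,0,-0.026,0,0,0,0],[0.3,0,-0.029,0,0,0,0],[0.3,0,-0.031,0,0,0,0],[0.3,0,-0.032,0,0,0,0]]'; python3 mv.py -81 -44 -9
python3 - <<'E'
from ov import *
ov('o',(-40,))
E
```

```text
time: 15.65
tool_pos: [0.4336, 0.0376, 0.0064]
orientation: [3.133, 1.047, -3.041]
wrist_force: [5.7, 11.0, 8.5]
width: 0.0554
now dock [-95.6 -54.7   6.4] w 0.0554 F [-10.3   6.9] 8.5 t 15.65
shift [ 0.0159 -0.0293  0.034 ] turn [ 3.000e-04 -6.672e-01 -5.800e-03] tools in dock [[-0.0, -0.5], [-1.0, 0.0], [-0.0, 0.87]]
time: 16.45
tool_pos: [0.435, 0.0245, 0.0064]
orientation: [3.124, 1.047, -3.049]
wrist_force: [5.5, 20.3, 8.7]
width: 0.0555
now dock [-82.4 -54.7   6.4] w 0.0555 F [-19.6   7.7] 8.7 t 16.45
shift [ 0.0159 -0.0031  0.034 ] turn [ 2.000e-04 -6.671e-01 -1.150e-02] tools in dock [[-0.01, -0.5], [-1.0, 0.0], [-0.0, 0.87]]
```

View pics/ov_o.png

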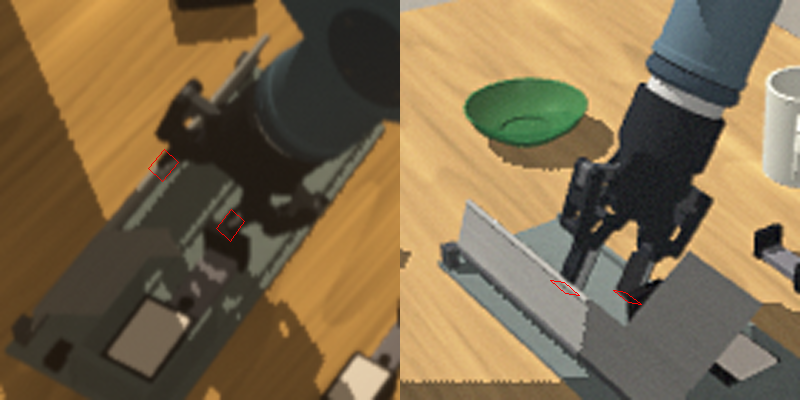

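```bash
python3 -m crank '[[0.3,0,-0.001,0,0,0,0],[0.3,0,-0.002,0,0,0,0],[0.3,0,-0.003,0,0,0,0],[0.3,0,-0.004,0,0,0,0],[0.3,0,-0.004,0,0,0,0],[0.3,0,-0.004,0,0,0,0],[0.3,0,-0.004,0,0,0,0],[0.3,0,-0.004,0,0,0,0]]'; python3 mv.py -81 -44 -9; python3 - <<'E'
from mv import *
im=cv2.imread('pics/scene_o.png')[240:300,260:330]
cv2.imwrite('pics/lens.png',cv2.convertScaleAbs(cv2.resize(im,None,fx=8,fy=8,interpolation=cv2.INTER_CUBIC),alpha=1.8))
E
```

```text
time: 17.35
tool_pos: [0.435, 0.0244, 0.0064]
orientation: [3.119, 1.047, -3.054]
wrist_force: [6.8, 26.1, 10.1]
width: 0.0553
now dock [-82.4 -54.7   6.4] w 0.0553 F [-25.2   9.6] 10.1 t 17.35
shift [ 0.016 -0.003  0.034] turn [ 0.0008 -0.6669 -0.0149] tools in dock [[-0.01, -0.5], [-1.0, 0.0], [-0.0, 0.87]]
```

View pics/lens.png

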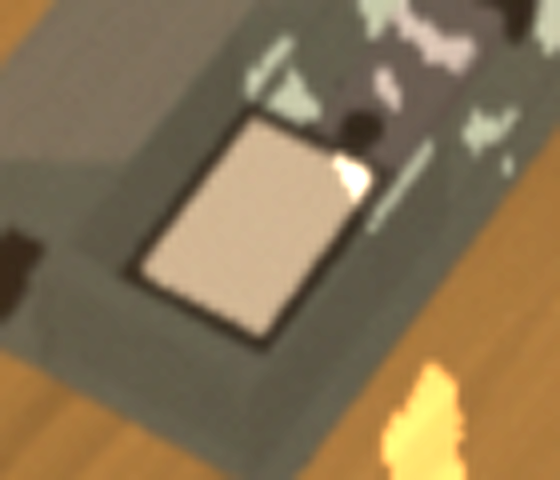

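```bash
python3 - <<'E'
from mv import *
for p in [(255,112),(375,172),(262,340),(140,268)]: print(np.round(W2D(ray(si,(260+p[0]/8,240+p[1]/8),.042)[0]),1))
E
```

```text
[ 19.  -13.1  42. ]
[18.7 24.1 42. ]
[77.3 26.8 42. ]
[ 75.4 -11.9  42. ]
```

```bash
python3 -m crank '[[0.3,0,0.006,0,0,0,0],[0.3,0,0.014,0,0,0,0],[0.3,0,0.022,0,0,0,0],[0.3,0,0.03,0,0,0,0],[0.3,0,0.038,0,0,0,0],[0.3,0,0.042,0,0,0,0],[0.3,0,0.042,0,0,0,0],[0.3,0,0.042,0,0,0,0]]'; python3 mv.py -100 -20 6
python3 - <<'E'
from ov import *
ov('p',(-40,))
E
```

```text
time: 18.15
tool_pos: [0.4345, 0.0364, 0.0063]
orientation: [-3.137, 1.048, -3.026]
wrist_force: [6.7, -3.4, 4.9]
width: 0.0551
now dock [-94.3 -54.    6.3] w 0.0551 F [4.1 6.3] 4.9 t 18.15
shift [-0.0335  0.0112  0.0591] turn [ 0.0021 -0.6655  0.0034] tools in dock [[0.0, -0.5], [-1.0, -0.0], [-0.0, 0.87]]
```

View pics/ov_p.png

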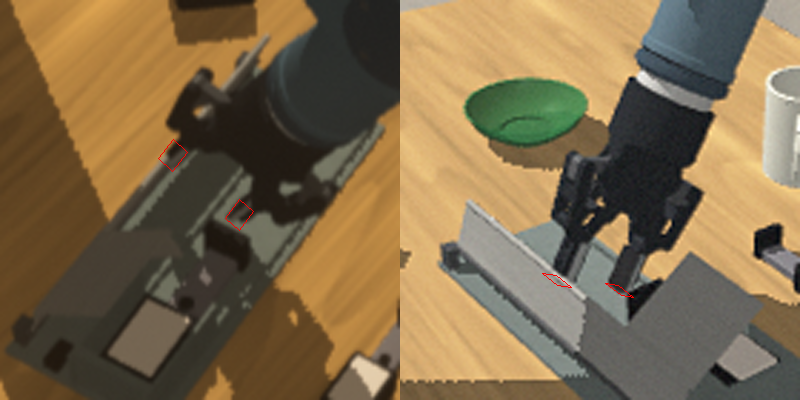

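```bash
python3 -m crank '[[0.3,-0.004,0.004,0.007,0,0,0],[0.3,-0.008,0.004,0.014,0,0,0],[0.3,-0.012,0.004,0.021,0,0,0],[0.3,-0.016,0.004,0.028,0,0,0],[0.3,-0.02,0.004,0.035,0,0,0],[0.3,-0.024,0.004,0.042,0,0,0],[0.3,-0.028,0.004,0.049,0,0,0],[0.3,-0.033,0.004,0.056,0,0,0]]'; python3 mv.py -100 -20 80
python3 - <<'E'
from ov import *
ov('q',(-40,))
E
```

```text
time: 19.05
tool_pos: [0.4655, 0.0434, 0.0062]
orientation: [3.141, 1.047, -3.031]
wrist_force: [0.6, 0.5, -0.8]
width: 0.0556
now dock [-97.9 -22.4   6.2] w 0.0556 F [-0.4  0.7] -0.8 t 19.05
shift [-0.1302  0.0043 -0.0697] turn [ 1.400e-03 -6.672e-01  2.000e-04] tools in dock [[0.0, -0.5], [-1.0, -0.0], [-0.0, 0.87]]
```

View pics/ov_q.png

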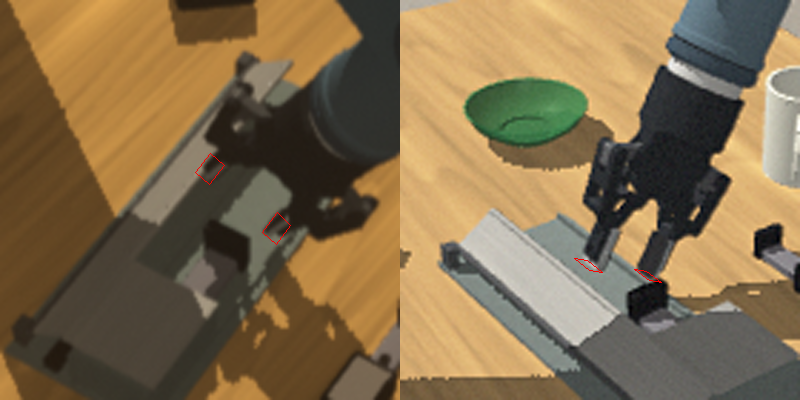

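```bash
python3 -m crank '[[0.3,-0.015,0.01,-0.009,0,0,0],[0.3,-0.045,0.02,-0.026,0,0,0],[0.3,-0.08,0.03,-0.046,0,0,0],[0.3,-0.12,0.03,-0.069,0,0,0],[0.3,-0.16,0.03,-0.092,0,0,0],[0.3,-0.2,0.03,-0.115,0,0,0],[0.3,-0.22,0.03,-0.127,0,0,0],[0.3,-0.22,0.03,-0.127,0,0,0]]'; python3 mv.py -100 -20 80
python3 - <<'E'
from ov import *
ov('r',(-40,))
for n in ('scene','side'): 
    a=cv2.imread(f'pics/{n}0.png');b=cv2.imread(f'pics/{n}_r.png')
cv2.imwrite('pics/fin.png',np.hstack([cv2.resize(cv2.imread('pics/scene_r.png'),(400,300)),cv2.resize(cv2.imread('pics/side_r.png'),(400,300))]))
E
```

```text
time: 19.95
tool_pos: [0.4647, 0.0584, 0.1348]
orientation: [-3.14, 1.051, -3.03]
wrist_force: [-0.3, -0.1, -1.0]
width: 0.0555
now dock [-112.9  -21.6  134.8] w 0.0555 F [ 0.1 -0.4] -1.0 t 19.95
shift [ 0.0936 -0.0257  0.0571] turn [ 0.0014 -0.6615  0.0011] tools in dock [[0.0, -0.5], [-1.0, -0.0], [-0.0, 0.87]]
```

View pics/ov_r.png

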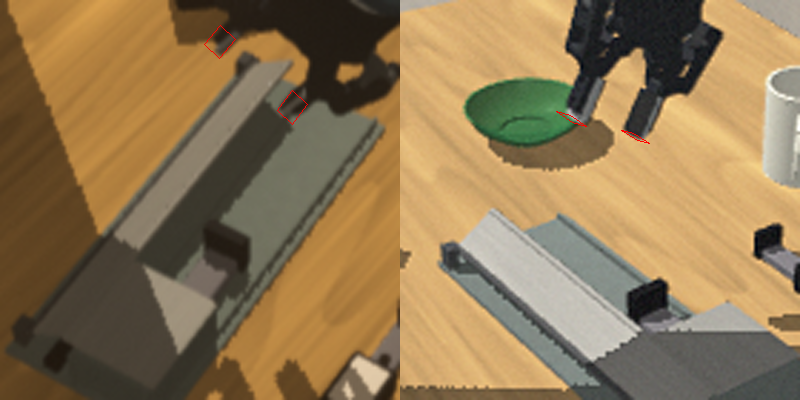

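View pics/fin.png

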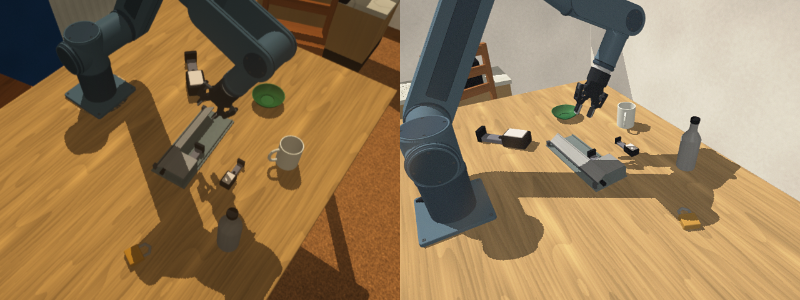

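```bash
python3 - <<'E'
from mv import *
k=2.857
for p in [(208,219),(252,238)]: print('sc',np.round(W2D(ray(si,(240+p[0]/k,150+p[1]/k),.04)[0]),1))
for p in [(228,291),(266,279)]: print('sd',np.round(W2D(ray(di,(220+p[0]/k,140+p[1]/k),.04)[0]),1))
for p in [(328,302)]: print('corner sd z48',np.round(W2D(ray(di,(220+p[0]/k,140+p[1]/k),.048)[0]),1))
s=get_state();print(s['time'],s['qvel'])
E
```

```text
sc [-66.9 -14.3  40. ]
sc [-68.9  23.9  40. ]
sd [-67.9 -12.3  40. ]
sd [-63.1  23.1  40. ]
corner sd z48 [ 1.9 35.6 48. ]
20.05 [-0.00154201  0.01971601  0.01337498 -0.00048158 -0.0003897  -0.00072341]
```

Lamp heel reads about -67 (expected -70 when home, within picking error, so home). The cover's corner is at its shut position, and the robot is clear.

```bash
python3 -c "
from bench import ticket
print(ticket.job_done())"
```

```text
the job is handed in; nothing more can be done
None
```

The lamp is on charge: pushed fully home against the back stop, with the cover shut over its head. I handed the job in at about 20 s of the 42 s allowed. No verdict is reported.

**What I did:** One fingertip swung the cover up by its lift bar to about 0.58 rad and slid along the bar. The other pushed the lamp by its heel, head first, until it stopped. I then backed off the heel, let the cover fall shut and raised the arm clear.

**Last checks:**
- **Lamp home:** a further 2 mm of commanded push raised the force on the arm along the lane from 20 to 25 N without moving it. The lens measured centred at dock x = 48, where about 47 means home. Afterwards the heel's rear face read -63 to -69 against the nominal -70, which I put down to picking error in the images.
- **Cover shut:** its corner measured within about 2 mm of the shut position.
- **Robot clear:** the wrist force was about zero and the gripper was clear of the tray.
- **Other things:** the mug, flask, dish, padlock and spare lamps look undisturbed in the final pictures. I judged this by eye only.

**What went wrong or disagreed:**
- **Fingertip height:** with the gripper part open, all three cameras showed the fingertips about 35 to 40 mm behind the reported TCP, more than the description says. I went by the images.
- **Jams on the lift bar:** the first two level presses, one with the gripper upright and one tilted 20 degrees, stuck on friction at up to about 27 N. Lowering the tool later caught the bar with 38 N sideways and 50 N upward at the wrist. I read that as the finger's outer linkage pressing on the bar, so it may have been over the 40 N limit on the gripper's body. I backed off each time, then opened the cover by following the bar's arc and tilting the tool to 30 degrees.

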